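# Set a board clamp on a rework stand and leave its nut a quarter turn off the stop

### The arm

A 6-joint arm with a two-finger parallel gripper is mounted at the origin on the work surface. World frame = base frame: x ahead of the robot, y to its left, z up, the work surface at z = 0. Lengths are in mm, angles in rad, forces in N, time in s.
With the tool pointing down it reaches from about 225 to 725 mm from the base axis. Payload 3.1 kg.
Tool frame: the origin (TCP) lies between the finger pads; the fingertips stand 8 mm ahead of it and the grasp point (between the pads) lies 11 mm behind it; z points along the fingers, y is the direction in which the jaws open and shut (so a half turn about z gives the same grasp; the last joint's range is limited). The gripper opens to 85 mm and grips with 20 to 120 N. Pads are 22 mm wide; open, the fingers measure 114 mm over their backs; the gripper's body (76 mm by 85 mm) begins 54 mm behind the grasp point. The pads swing forward as they close: fully open they stand 13 mm farther back than shut.
Start: joints at [-1.436, 0.048, 0.099, 1.622, 0, 1.443], TCP at [136.372, -506.971, 239.312] pointing down, gripper open.
Joint ranges: [-2.91, 2.91], [-0.99, 1.94], [-1.21, 1.42], [-2.12, 2.29], [-1.49, 1.47], [-3.14, 3.14]. Speed limits (rad/s): [2.79, 2.79, 3.14, 3.14, 3.14, 3.14].

### API

Orientations are given as a rotation vector (axis times angle).
In Python, from cell import * gives the robot as it stands.
- The arm moves only by the tool carry_out, never from a script. Its argument "steps" is a list of rows, each an object with "offset": the shift along the world's x, y, z in cm, a list of three; "twist": the turn, a rotation vector about the world's x, y, z in degrees, a list of three; "jaw": the opening, from 0 (shut) to 1 (fully open). In form: [{"offset": [x, y, z], "twist": [ax, ay, az], "jaw": jaw}, ...]. A call has 1 to 12 rows; each row is the pose to reach, as a shift and turn from the pose commanded when the call began; what a row does not reach only later rows make up. A row lasts 1/10 s, in which the tool goes at most 50 mm and 8.59 degrees, less where a joint would pass 70% of its speed; a pose out of reach is approached as far as the arm can. A call with a gripper value outside its range is refused whole. The fingers move at their own pace and stop on an object; "grip_force" is the grip in N (left out, the last holds). Time passes only in rows, so rows that repeat a pose let the fingers close. It gives the time, the measured TCP pose, the force and the opening at its end, in the units of the state.
- get_state(): the state, without advancing time (a new reading comes with each control period).
- camera(name): name is "scene" or "top"; returns the picture (400x640x3 uint8, red, green, blue); there is no depth.
- camera_info(name): a dict with "fx", "fy", "cx", "cy" (pixels), "rvec" (rotation vector, rad) and "tvec" (3), from world to camera coordinates, as OpenCV has them. Camera axes: x right, y down, z forward; pixel columns grow to the right and rows downward; lengths in mm; the calibration is good to about 2 mm. A picture is of the moment at which its call begins. camera_info takes no time and is no camera call.
- sign_off(): hands the job in, once; it reports no verdict.
The state is a dict: "clock": time; "q": joint angles; "qd": joint speeds; "joint_efforts": joint torques, N m; "position": TCP position; "tcp_rot": TCP orientation; "force": force on the tool from outside, world axes, zero at the start; "moment": the same for the moment, N m; "gripper_width": finger opening in mm.
Only numpy, scipy, OpenCV 4.12 (cv2) and the standard library are available. Lean on these libraries where they do the work, as an engineer would, in place of code of your own. Each camera call takes 0.05 s, during which the arm holds its last target.

### The job

Hook the loose board clamp onto the front guide bar of the rework stand beside the white marking band, jaw towards the rear bar, and slide it along until its nut stands over the band. Then screw its knurled nut down until it bottoms out and back it off a quarter turn, so that a board will be able to move as it heats. Finish while still gripping the nut there, with the clamp seated on the bar at the mark, and leave the solder reel, the meter and the tip cleaner where they are.

Things in the scene. Friction and masses are not known exactly. Their poses are not given: they have to be found in the camera images.
- stand: Grey fixed rework stand: base plate 225 x 335 mm, 14 mm high, and two parallel dark steel guide bars on posts, 130 mm apart. Origin: at bench height below the middle of the front bar (nearer the robot); x from front to rear bar, y along the bars, z up. Three clamps like the loose one are fixed on it: front bar y = -110 mm, rear bar y = -100 and 85 mm; they reach 38 mm above the bar tops.
- bar_mid (a point): Middle of the front guide bar, on its flat top face, 110 mm above the bench. The bar is 12 mm thick (x), 290 mm long (along the stand's y) and 30 mm high.
- mark: White marking band, 6 mm wide, round the front bar. Origin: on the bar's top face at mid-thickness, in the middle of the band; axes as the stand's. Its place differs from run to run, between y = -10 and 90 mm of the stand.
- clamp: Loose board clamp, 0.2 kg, standing on a 4 mm blue-green mat. Aluminium saddle 30 (x) x 50 (y) x 36 mm high: an inverted U; its channel along y is 15 mm wide (mouth flared to 18), 26 mm deep, and straddles the bar. Origin: on the nut's axis at the underside of the legs; x towards the jaw, z up. Seated on the bar the origin is 26 mm below the bar's top. It slides on the bar and is not locked to it.
- jaw (a point): Mouth of the loose clamp's jaw, 36 mm from the clamp's origin along its x, 34.5 mm up. The jaw is a ledge with a steel pressure plate above it, 36 mm wide (y), projecting to 37 mm on the +x side only; the plate's top is 40 mm above the legs' underside.
- nut: The loose clamp's steel nut on its vertical stud, captive, thread started. Origin: on its axis at its underside, 40 mm above the clamp's origin when bottomed out. Collar 18 mm diameter, 0 to 6 mm up; knurled round head 28 mm diameter, 6 to 20 mm up, slotted; the stud ends 4 mm above. The clamp can be lifted by it. Right-hand thread, 1.75 mm a turn: clockwise from above screws it down.
- nut_turn (a joint): Angle of the nut from its stop, rad: 0 is bottomed out (a hard stop), growing as it is unscrewed (counter-clockwise from above); a quarter turn is 1.57. It starts between 2.6 and 5.0. Friction is about 0.04 N m and it stays where it is left; turned on against the stop, the fingers slip and wrench the clamp on the bar.
- reel: Bystander: grey solder reel standing on its flange, 56 mm diameter, 40 mm high. Origin: centre of its underside.
- meter: Bystander: dark blue multimeter lying on its back, 150 x 75 x 42 mm. Origin: centre of its underside.
- tip_cleaner: Bystander: dark round tin of brass wool, 66 mm diameter, 35 mm high. Origin: centre of its underside.
There are look-alikes about, which are no part of the job. What is shaped like the clamp but pink or turquoise is not meant.

How it is judged (in metres and radians):
On the way, in this order (a step that is already met when the one before it is completed fails the run):
1. the clamp is hooked astride the front bar beside the mark, jaw towards the rear bar (z of clamp in the frame of stand between 0.082 and 0.0865 m and angle between the z axis of clamp and the z axis of stand, either way round below 0.12 rad and angle between the y axis of clamp and the y axis of stand, either way round below 0.15 rad and x of jaw in the frame of stand between 0.02 and 0.05 m and horizontal distance between clamp and mark above 0.012 m), for 0.1 s.
2. it has been slid along the bar to the mark, its nut not yet down (z of clamp in the frame of stand between 0.082 and 0.0865 m and angle between the z axis of clamp and the z axis of stand, either way round below 0.12 rad and angle between the y axis of clamp and the y axis of stand, either way round below 0.15 rad and x of jaw in the frame of stand between 0.02 and 0.05 m and horizontal distance between clamp and mark below 0.006 m and value of joint nut_turn above 0.5 rad), for 0.2 s.
3. the nut is bottomed out with the clamp on the bar at the mark (z of clamp in the frame of stand between 0.082 and 0.0865 m and angle between the z axis of clamp and the z axis of stand, either way round below 0.12 rad and angle between the y axis of clamp and the y axis of stand, either way round below 0.15 rad and x of jaw in the frame of stand between 0.02 and 0.05 m and horizontal distance between clamp and mark below 0.006 m and value of joint nut_turn below 0.07 rad), for 0.1 s.
At the end, for the whole second after the job is handed in: Clamp resting astride the front bar (height within 2 mm, upright within 7 deg, along the bar within 9 deg), jaw to the rear bar, axis within 6 mm of the mark; nut, once bottomed out there, 90 deg (within 20) off its stop; fingers gripping the nut with over 3 N; all still (z of clamp in the frame of stand between 0.082 and 0.0865 m and angle between the z axis of clamp and the z axis of stand, either way round below 0.12 rad and angle between the y axis of clamp and the y axis of stand, either way round below 0.15 rad and x of jaw in the frame of stand between 0.02 and 0.05 m and horizontal distance between clamp and mark below 0.006 m and value of joint nut_turn between 1.22 and 1.92 rad and contact force between the fingers and nut above 3 N and linear speed of clamp below 0.02 m/s and angular speed of nut below 0.1 rad/s); the arm keeps its last pose, push and grip.
It fails at once if the solder reel is disturbed (moved over 20 mm) (distance of reel from where it was at the start of the episode above 0.02 m).
It fails at once if the meter is disturbed (moved over 20 mm) (distance of meter from where it was at the start of the episode above 0.02 m).
It fails at once if the tip cleaner is disturbed (moved over 20 mm) (distance of tip_cleaner from where it was at the start of the episode above 0.02 m).
It also fails if it takes over 70 s, if anything falls off the work surface, if the arm or the gripper's body presses on something with over 40 N, if the wrist force passes 120 N, or if a joint passes its speed limit or range.

## Working session

There is one attempt and no reset: what is moved stays moved. The work goes in short steps, Python scripts to look and compute and a tool call to move; the robot and the scene stay as the last step left them, time stands still between calls to the robot, and variables do not carry over. Pictures are saved under pics/ and viewed, and the job is handed in when it is done.

Besides the shell and the picture viewer there is one more tool, called after "Emit:" by a JSON object that holds its "fn" and its "kwargs", one argument or row to a line. carry_out: Moves the arm, as the interface text tells. Its arguments: {"type":"object","properties":{"steps":{"type":"array","items":{"type":"object","properties":{"offset":{"type":"array","items":{"type":"number"}},"twist":{"type":"array","items":{"type":"number"}},"jaw":{"type":"number"}}}},"grip_force":{"type":"number"}},"required":["steps"]}

```bash
ls && mkdir -p pics && python3 - <<'E'
from cell import *
import cv2
s=get_state()
print(s)
for n in("scene","top"):
    im=camera(n); cv2.imwrite(f"pics/{n}0.png",im[:,:,::-1]); print(n,camera_info(n))
E
```

```text
pics
{'clock': 0.0, 'q': array([-1.43576674e+00,  4.87891499e-02,  9.75882462e-02,  1.62200420e+00,
        3.05588302e-05,  1.44298318e+00]), 'qd': array([-0.00109648,  0.00147675, -0.00097749,  0.00076167,  0.00076268,
       -0.0007205 ]), 'joint_efforts': array([-4.39534642e-05, -3.38779485e+01,  3.20016146e+01,  2.01923418e-02,
       -7.43180681e-05,  4.67763162e-08]), 'position': array([ 136.31863083, -506.37770226,  238.09236621]), 'tcp_rot': array([-3.11211346e+00, -4.11369208e-01, -3.43226231e-05]), 'force': array([-0.42683709,  0.67981936,  0.29179907]), 'moment': array([ 0.04761492, -0.01582581,  0.02556203]), 'gripper_width': 85.23428551760507}
scene {'fx': 487.0809652252658, 'fy': 487.0809652252658, 'cx': 319.3744229858171, 'cy': 198.959557795678, 'rvec': array([ 2.14172046,  0.96791528, -0.41326014]), 'tvec': array([-196.40339718, -159.22287933, 1956.00706746])}
top {'fx': 429.2381963356004, 'fy': 429.2381963356004, 'cx': 324.5586209665287, 'cy': 196.5426041403681, 'rvec': array([ 2.11311194, -2.17190369,  0.12941409]), 'tvec': array([ -45.60077113,  381.56502171, 1534.89605182])}
```

View pics/scene0.png

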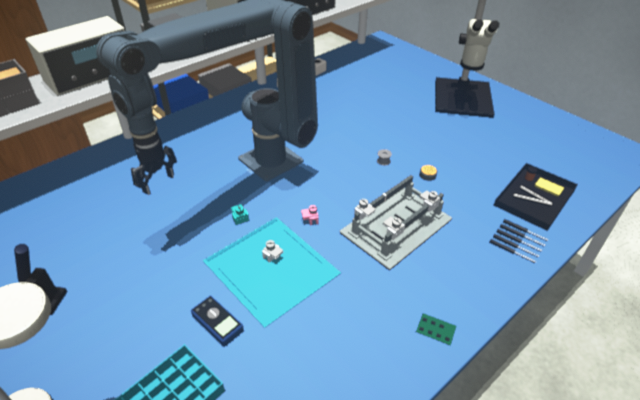

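View pics/top0.png

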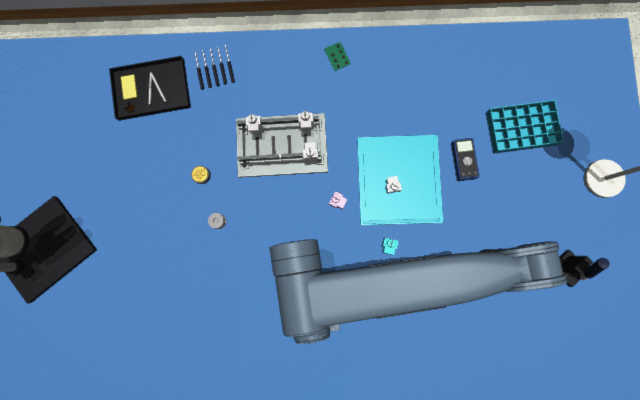

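The scene view shows the stand at about (397,222), the silver loose clamp on the mat at (271,250), a pink look-alike at (311,214) and a turquoise one at (240,213). In the top view the same things are at: stand (282,145), clamp (394,185), pink (338,200), turquoise (390,245), reel (216,221), tip cleaner (200,175) and meter (466,158). I'll enlarge these areas.

```bash
cat > h.py <<'E'
import numpy as np, cv2
from cell import *
def info(n):
    c=camera_info(n); K=np.array([[c['fx'],0,c['cx']],[0,c['fy'],c['cy']],[0,0,1.]]); R=cv2.Rodrigues(c['rvec'])[0]; return K,R,np.array(c['tvec'],float)
def proj(n,P):
    K,R,t=info(n); P=np.atleast_2d(P).astype(float); c=P@R.T+t; return np.c_[K[0,0]*c[:,0]/c[:,2]+K[0,2],K[1,1]*c[:,1]/c[:,2]+K[1,2]]
def unp(n,uv,z):
    K,R,t=info(n); C=-R.T@t; d=R.T@np.linalg.inv(K)@np.array([uv[0],uv[1],1.]); return C+d*(z-C[2])/d[2]
def crop(im,u0,v0,u1,v1,s,fn):
    c=im[v0:v1,u0:u1,::-1]; c=cv2.resize(c,None,fx=s,fy=s,interpolation=cv2.INTER_CUBIC)
    for u in range((u0+9)//10*10,u1,10):
        cv2.line(c,(int((u+.5-u0)*s),0),(int((u+.5-u0)*s),5),(0,0,255),1); cv2.putText(c,str(u),(int((u+.5-u0)*s)-10,16),0,.35,(0,0,255),1)
    for v in range((v0+9)//10*10,v1,10):
        cv2.line(c,(0,int((v+.5-v0)*s)),(5,int((v+.5-v0)*s)),(0,0,255),1); cv2.putText(c,str(v),(7,int((v+.5-v0)*s)+4),0,.35,(0,0,255),1)
    cv2.imwrite(fn,c)
E
python3 - <<'E'
from h import *
im=cv2.imread('pics/top0.png')[:,:,::-1]
crop(im,225,100,345,190,6.5,'pics/c_stand.png')
crop(im,370,165,420,205,14,'pics/c_clamp.png')
im=cv2.imread('pics/scene0.png')[:,:,::-1]
crop(im,335,165,460,270,6,'pics/s_stand.png')
crop(im,250,230,300,270,14,'pics/s_clamp.png')
for n in('top','scene'):
    K,R,t=info(n); print(n,-R.T@t)
print(unp('top',(394,185),40),unp('scene',(271,248),40))
E
```

```text
top [ 166.54987304  -78.79324591 1571.50563162]
scene [1280.8482672  -889.71518754 1207.36260881]
[ 412.99997687 -307.62479001   40.        ] [ 408.98856304 -307.29448199   40.        ]
```

View pics/c_stand.png

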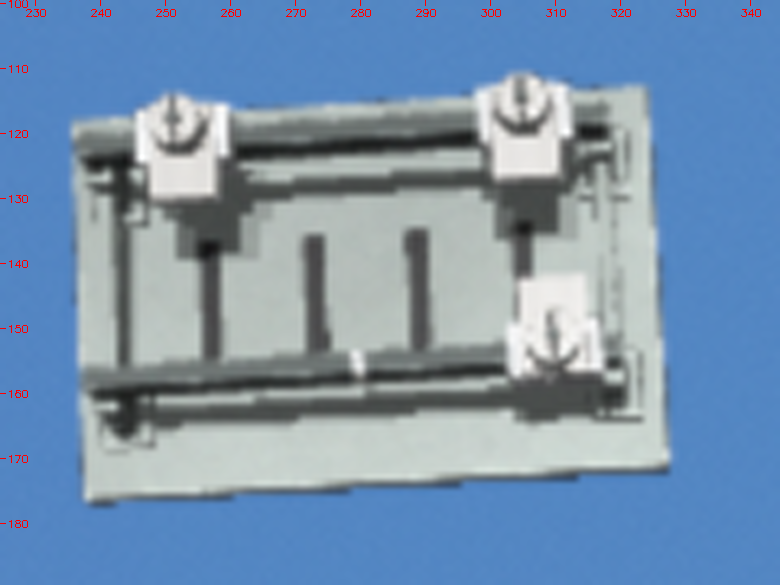

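View pics/c_clamp.png

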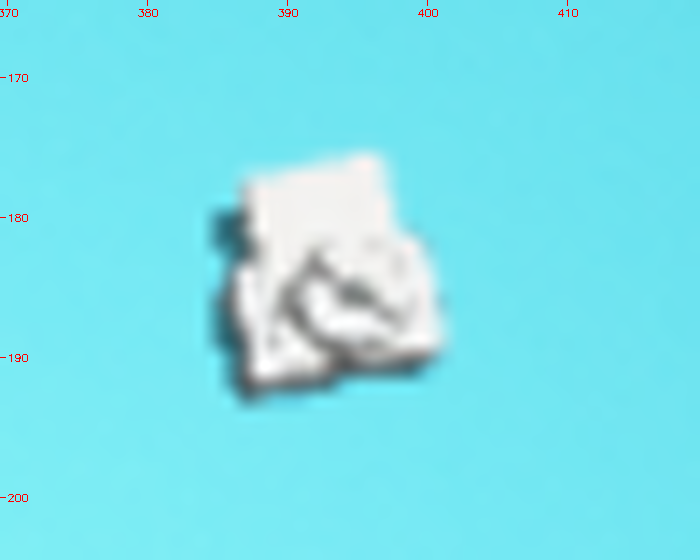

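View pics/s_stand.png

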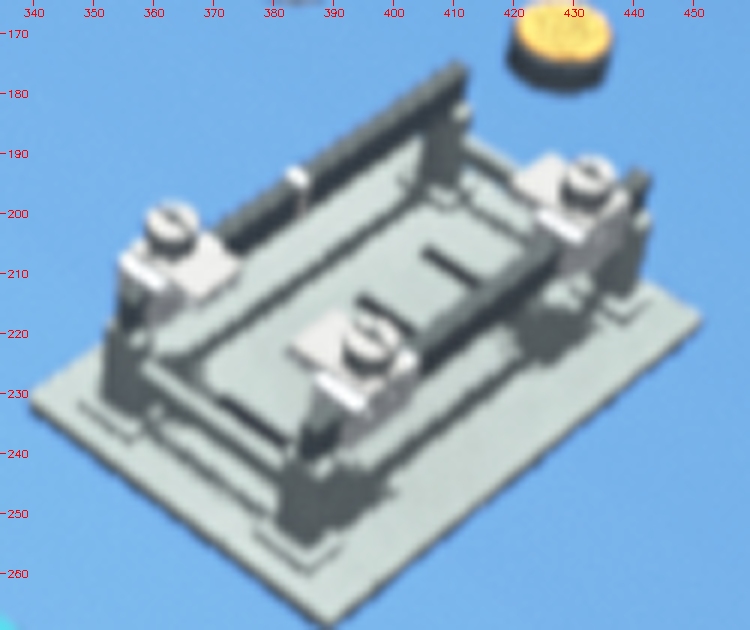

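View pics/s_clamp.png

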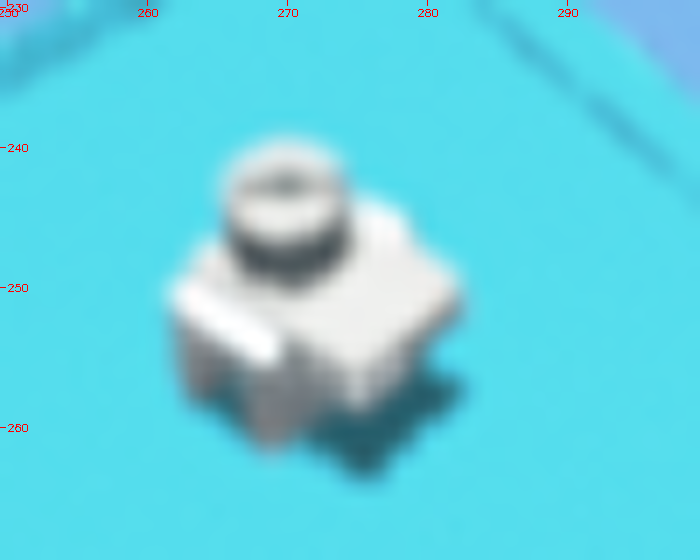

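Candidates in the top view:
- Silver clamp on the mat (394,185)
- Pink (338,200)
- Turquoise (390,245)
- Three silver clamps fixed on the stand (252,120), (305,117) and (310,152)

I choose the silver one on the mat; the close crop shows it silver, with its jaw pointing up-left and its nut at about (394,186). The mark in the stand crop is at about (279,155) top and (384,194) scene. Next I fit the poses.

```bash
cat > fit.py <<'E'
from h import *
from scipy.optimize import least_squares
def T(p,P):
    x,y,a=p; P=np.atleast_2d(P).astype(float); c,s=np.cos(a),np.sin(a)
    return np.c_[x+c*P[:,0]-s*P[:,1], y+s*P[:,0]+c*P[:,1], P[:,2]]
# stand picks: model point (px centre offset unknown d for plate) , camera, pixel
pl=[('top',(177.5,167.5,14),(235.6,118.4)),('top',(177.5,-167.5,14),(324.0,112.6)),('top',(-47.5,-167.5,14),(327.4,171.2)),('top',(-47.5,167.5,14),(237.9,176.6)),
    ('scene',(-47.5,-167.5,14),(339.8,231.5)),('scene',(177.5,-167.5,14),(389.5,267.3)),('scene',(177.5,167.5,14),(451.7,217.8))]
def res(p,n):
    return np.concatenate([proj(n,T(p[:3],np.array(m)+[p[3],0,0]))[0]-u for c,m,u in pl if c==n])
def resall(p): return np.concatenate([res(p,'top'),res(p,'scene')])
if __name__=='__main__':
    f=least_squares(lambda p:resall(np.r_[p,0]),[480,40,0.06]); print('both',f.x,np.round(f.fun.reshape(-1,2),2).tolist())
    for n in('top','scene'):
        g=least_squares(lambda p:res(np.r_[p,0],n),[480,40,0.06]); print(n,g.x,np.round(g.fun.reshape(-1,2),2).tolist())
    np.save('stand0.npy',f.x)
    print('mark top',unp('top',(279.3,155.0),110),'scene',unp('scene',(384.2,194.2),110))
    p=f.x
    for n,u in(('top',(279.3,155.0)),('scene',(384.2,194.2))):
        w=unp(n,u,110); d=w[:2]-p[:2]; c,s=np.cos(p[2]),np.sin(p[2]); print(n,'mark in stand',c*d[0]+s*d[1],-s*d[0]+c*d[1])
    # overlay
    for n,fn,(u0,v0,u1,v1),s in(('top','pics/top0.png',(225,100,345,190),6.5),('scene','pics/scene0.png',(335,165,460,270),6)):
        im=cv2.imread(fn); c=cv2.resize(im[v0:v1,u0:u1],None,fx=s,fy=s,interpolation=cv2.INTER_CUBIC)
        def L(P,col):
            q=proj(n,T(p,P)); q=((q-[u0,v0]+.5)*s-.5); cv2.polylines(c,[np.round(q).astype(int)],True,col,1)
        L([(177.5,167.5,14),(177.5,-167.5,14),(-47.5,-167.5,14),(-47.5,167.5,14)],(0,0,255))
        for x in(0,130): L([(x-6,-145,110),(x+6,-145,110),(x+6,145,110),(x-6,145,110)],(0,0,255)); 
        L([(6,-145,80),(6,145,80)],(0,128,255)); L([(-6,-145,80),(-6,145,80)],(0,128,255))
        for x,y,sg in((0,-110,1),(130,-100,-1),(130,85,-1)):
            t=np.linspace(0,6.28,24); L(np.c_[x+14*np.cos(t),y+14*np.sin(t),0*t+144],(255,0,0))
            L([(x+sg*37,y-18,124),(x+sg*37,y+18,124),(x+sg*15,y+18,124),(x+sg*15,y-18,124)],(0,160,0))
        cv2.imwrite(f'pics/ov_{n}.png',c)
E
python3 fit.py
```

```text
both [5.18461541e+02 9.77056004e+01 3.43107399e-02] [[0.17, -0.32], [0.39, -0.23], [0.67, -0.23], [-0.18, 0.07], [-0.69, -1.43], [0.46, 0.6], [0.56, -1.02]]
top [5.17833938e+02 9.87161946e+01 3.39424157e-02] [[-0.08, -0.16], [0.14, -0.04], [0.39, -0.04], [-0.46, 0.23]]
scene [5.19688162e+02 9.57017860e+01 3.49192335e-02] [[-0.86, -0.93], [0.36, 1.15], [0.49, -0.6]]
mark top [519.40298428  96.83338424 110.        ] scene [519.62183364  92.40193534 110.        ]
top mark in stand 0.9109691364715743 -0.903998118374688
scene mark in stand 0.9776732287048843 -5.340346270975828
```

View pics/ov_top.png

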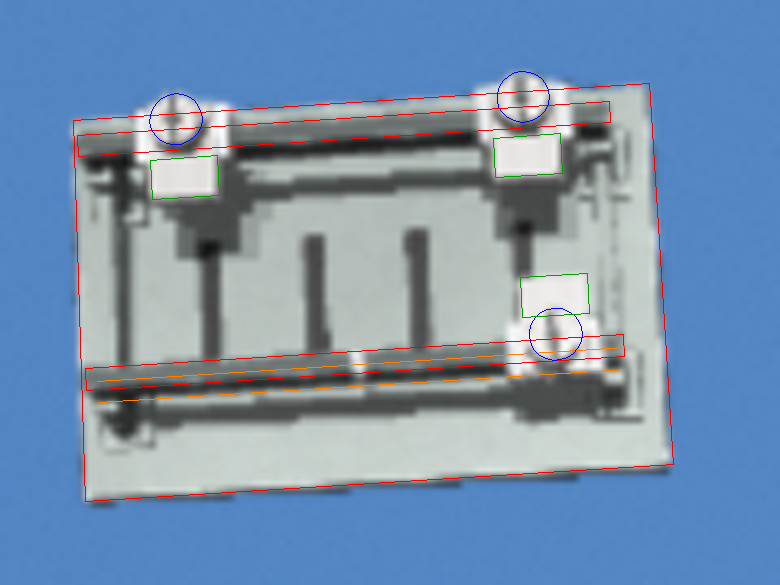

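View pics/ov_scene.png

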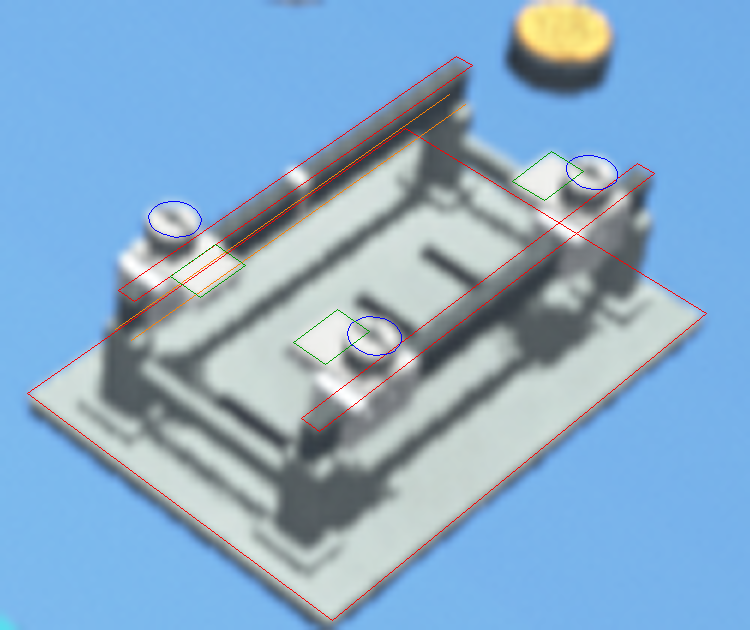

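The wireframe matches the picture: bars, fixed clamps and plate all agree in both views, to about 0.3 px in top and about 1 px in scene. Next I fit the loose clamp and overlay it.

```bash
cat > fitc.py <<'E'
from fit import *
def px(c,s,o): return (np.array(c,float)+.5)/s+o-.5
t=[((37,18,44),(243,180)),((37,-18,44),(383,154)),((-15,-25,40),(442,350)),((-15,25,40),(252,390)),((15,25,40),(234,265)),((15,-25,40),(422,238))]
s=[((37,-18,44),(360,362)),((37,18,44),(466,290)),((-15,-25,40),(168,295)),((15,-25,40),(278,362))]
N=66
sc=[((0,0,N),(287,185))]
def run(bias=None):
    out={}
    for n,pk,o in(('top',t,(370,165)),('scene',s+sc,(250,230))):
        f=least_squares(lambda p:np.concatenate([proj(n,T(p,m))[0]-px(c,14,np.array(o)) for m,c in pk]),[411,-307,.15])
        out[n]=f.x; print(n,f.x,np.round(f.fun.reshape(-1,2),2).tolist())
    return out
if __name__=='__main__':
    o=run()
    for n,fn,(u0,v0,u1,v1) in(('top','pics/top0.png',(370,165,420,205)),('scene','pics/scene0.png',(250,230,300,270))):
        s_=14; im=cv2.imread(fn); c=cv2.resize(im[v0:v1,u0:u1],None,fx=s_,fy=s_,interpolation=cv2.INTER_CUBIC); p=o[n]
        def L(P,col):
            q=proj(n,T(p,P)); q=((q-[u0,v0]+.5)*s_-.5); cv2.polylines(c,[np.round(q).astype(int)],True,col,1)
        L([(15,25,40),(15,-25,40),(-15,-25,40),(-15,25,40)],(0,0,255)); L([(37,18,44),(37,-18,44),(15,-18,44),(15,18,44)],(0,160,0))
        L([(15,-25,4),(7.5,-25,4),(-7.5,-25,4),(-15,-25,4)],(0,0,255))
        th=np.linspace(0,6.28,30); L(np.c_[14*np.cos(th),14*np.sin(th),0*th+N-1],(255,0,0)); L(np.c_[14*np.cos(th),14*np.sin(th),0*th+N-15],(255,0,0))
        cv2.imwrite(f'pics/ovc_{n}.png',c)
E
python3 fitc.py
```

```text
top [ 4.06855408e+02 -3.06058751e+02  1.39538027e-01] [[0.07, -0.04], [-0.09, 0.17], [0.17, 0.07], [0.04, -0.49], [-0.21, 0.33], [0.02, -0.04]]
scene [ 4.08956464e+02 -3.08887903e+02  1.78617302e-01] [[0.15, 0.92], [0.19, -0.71], [0.23, 0.04], [-0.64, -0.25], [0.08, -0.02]]
```

View pics/ovc_top.png

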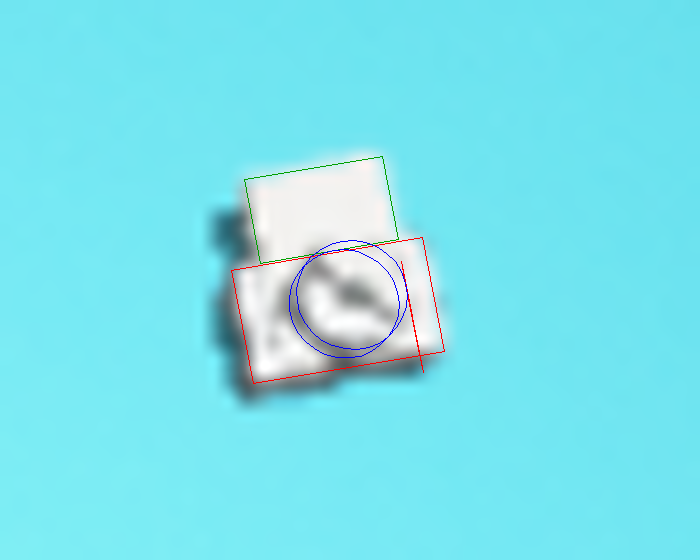

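View pics/ovc_scene.png

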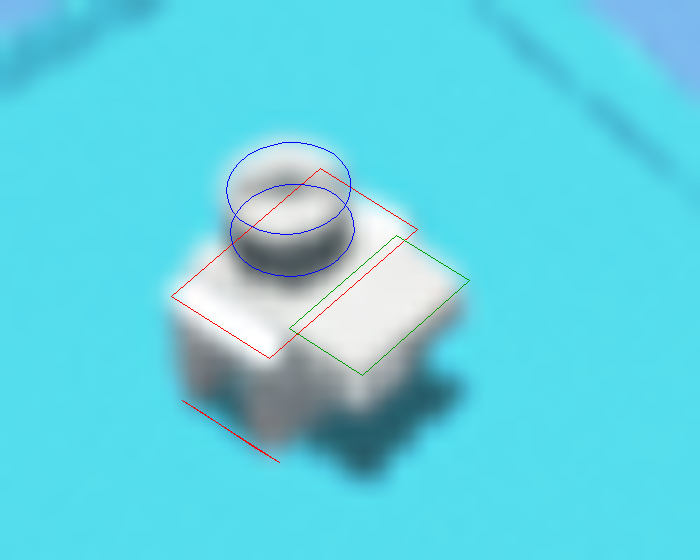

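The differential stand−clamp vector agrees between the cameras: top (111.0, 404.8), scene (110.7, 404.6). The clamp is at about (408, −307.5) with yaw about 9°, and the stand at about (518.7, 97.2) with yaw 2°. The mark is at stand y ≈ −2.5, in range. I start the approach, unwinding the wrist anticlockwise so it has clockwise travel left for the nut.

Emit:
{"fn": "carry_out", "kwargs": {
  "steps": [
    {"offset": [2.3,1.7,0],"twist": [0,0,8.5],"jaw": 0.6},
    {"offset": [4.6,3.4,0],"twist": [0,0,17],"jaw": 0.6},
    {"offset": [6.9,5.1,0],"twist": [0,0,25.5],"jaw": 0.6},
    {"offset": [9.2,6.8,0],"twist": [0,0,34],"jaw": 0.6},
    {"offset": [11.5,8.5,-0.5],"twist": [0,0,42.5],"jaw": 0.6},
    {"offset": [13.8,10.2,-1],"twist": [0,0,51],"jaw": 0.6},
    {"offset": [16.1,11.9,-1.5],"twist": [0,0,59.5],"jaw": 0.6},
    {"offset": [18.4,13.6,-2],"twist": [0,0,68],"jaw": 0.6},
    {"offset": [20.7,15.3,-2.5],"twist": [0,0,76.5],"jaw": 0.6},
    {"offset": [23,17,-3],"twist": [0,0,85],"jaw": 0.6},
    {"offset": [25.3,18.7,-3.5],"twist": [0,0,93.5],"jaw": 0.6},
    {"offset": [27.16,19.95,-4],"twist": [0,0,102],"jaw": 0.6}
  ],
  "grip_force": 40
}}

```text
clock: 1.3
position: [408.8, -306.0, 198.5]
tcp_rot: [-1.63, -2.684, -0.001]
force: [0.5, -0.4, -0.1]
gripper_width: 51.2
```

Emit:
{"fn": "carry_out", "kwargs": {
  "steps": [
    {"offset": [0,0,0],"twist": [0,0,8.5],"jaw": 0.6},
    {"offset": [0,0,0],"twist": [0,0,17],"jaw": 0.6},
    {"offset": [0,0,0],"twist": [0,0,25.5],"jaw": 0.6},
    {"offset": [0,0,0],"twist": [0,0,34],"jaw": 0.6},
    {"offset": [0,0,0],"twist": [0,0,42.5],"jaw": 0.6},
    {"offset": [0,0,0],"twist": [0,0,51],"jaw": 0.6},
    {"offset": [0,0,0],"twist": [0,0,59.5],"jaw": 0.6},
    {"offset": [0,0,0],"twist": [0,0,68],"jaw": 0.6},
    {"offset": [0,0,0],"twist": [0,0,76.5],"jaw": 0.6},
    {"offset": [0,0,0],"twist": [0,0,85],"jaw": 0.6},
    {"offset": [0,0,0],"twist": [0,0,93.5],"jaw": 0.6},
    {"offset": [0,0,0],"twist": [0,0,102],"jaw": 0.6}
  ]
}}

```text
clock: 2.5
position: [407.7, -307.2, 198.6]
tcp_rot: [1.059, -2.957, -0.002]
force: [0.3, 0.7, 0.4]
gripper_width: 51.4
```

Emit:
{"fn": "carry_out", "kwargs": {
  "steps": [
    {"offset": [0,0,0],"twist": [0,0,8.5],"jaw": 0.6},
    {"offset": [0,0,-1],"twist": [0,0,17],"jaw": 0.6},
    {"offset": [0,0,-2],"twist": [0,0,25.5],"jaw": 0.6},
    {"offset": [0,0,-3],"twist": [0,0,34],"jaw": 0.6},
    {"offset": [0,0,-4],"twist": [0,0,42.5],"jaw": 0.6},
    {"offset": [0,0,-5],"twist": [0,0,51],"jaw": 0.6},
    {"offset": [0,0,-6],"twist": [0,0,60],"jaw": 0.6},
    {"offset": [0,0,-7],"twist": [0,0,60],"jaw": 0.6},
    {"offset": [0,0,-8],"twist": [0,0,60],"jaw": 0.6},
    {"offset": [0,0,-8],"twist": [0,0,60],"jaw": 0.6},
    {"offset": [0,0,-8],"twist": [0,0,60],"jaw": 0.6}
  ]
}}

```text
clock: 3.6
position: [407.8, -307.3, 119.0]
tcp_rot: [-2.389, 2.041, 0.001]
force: [-0.2, -0.4, 0.7]
gripper_width: 51.1
```

```bash
python3 - <<'E'
from h import *
s=get_state(); print(np.round(s['q'],3),s['position'])
im=camera('scene'); cv2.imwrite('pics/scene1.png',im[:,:,::-1]); crop(im,230,190,310,270,8,'pics/s1.png')
im=camera('top'); cv2.imwrite('pics/top1.png',im[:,:,::-1]); crop(im,350,150,450,225,7,'pics/t1.png')
E
```

```text
[-0.777  0.019 -0.17   1.383  0.    -2.505] [ 407.78321329 -307.26977673  118.97599164]
```

View pics/s1.png

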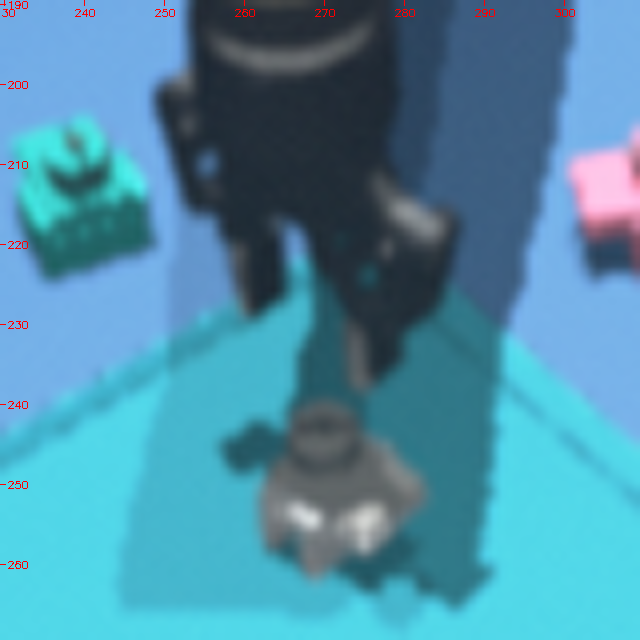

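View pics/t1.png

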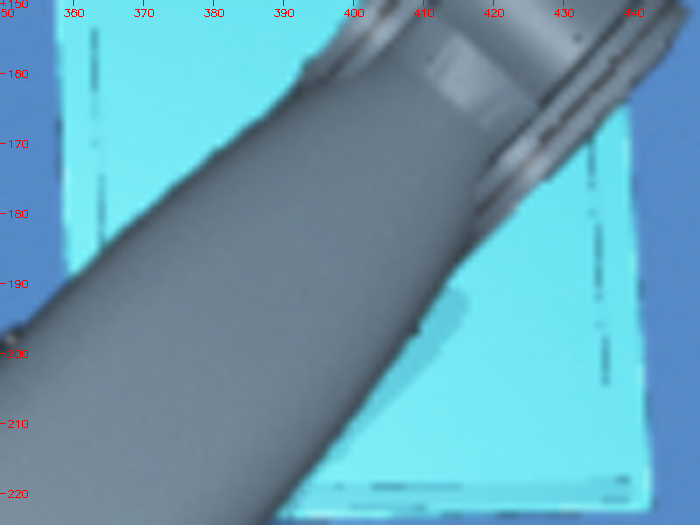

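The scene view shows the open fingers with tips at about (274,238) and (262,229), straddling the nut at (270,243). The top view is hidden by the arm. I check the tip positions against the robot's own position to get the scene camera's bias.

```bash
python3 - <<'E'
from h import *
p=np.array([407.8,-307.3,119.0]); a=np.radians(9)
x=np.array([np.cos(a),np.sin(a),0]); y=np.array([-np.sin(a),np.cos(a),0])
for sg in(1,-1):
    for w in(25.7,40):
        for l in(-11,11):
            q=p+sg*w*x+l*y; q[2]=119-8+2.5; print(sg,w,l,np.round(proj('scene',q)[0],1))
im=cv2.imread('pics/scene1.png')[:,:,::-1]
crop(im,250,205,295,270,11,'pics/s1b.png')
E
```

```text
1 25.7 -11 [273.  237.8]
1 25.7 11 [277.9 233.8]
1 40 -11 [276.4 240. ]
1 40 11 [281.3 236. ]
-1 25.7 -11 [260.9 230. ]
-1 25.7 11 [265.9 226.1]
-1 40 -11 [257.6 227.9]
-1 40 11 [262.6 224. ]
```

View pics/s1b.png

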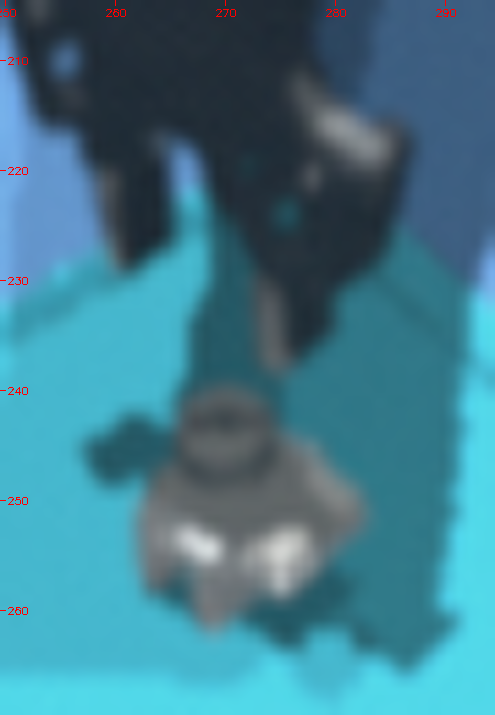

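The scene projection agrees with the fingers to about 0.5 px (about 2 mm), so I descend to about 2.5 mm above the jaw plate and close gently.

Emit:
{"fn": "carry_out", "kwargs": {
  "steps": [
    {"offset": [0,0,-2],"twist": [0,0,0],"jaw": 0.6},
    {"offset": [0,0,-4],"twist": [0,0,0],"jaw": 0.6},
    {"offset": [0,0,-5.5],"twist": [0,0,0],"jaw": 0.6},
    {"offset": [0,0,-6.2],"twist": [0,0,0],"jaw": 0.6},
    {"offset": [0,0,-6.45],"twist": [0,0,0],"jaw": 0.6},
    {"offset": [0,0,-6.45],"twist": [0,0,0],"jaw": 0.6}
  ]
}}

```text
clock: 4.3
position: [408.2, -307.7, 55.3]
tcp_rot: [2.39, -2.039, 0.001]
force: [-0.5, -0.3, -0.6]
gripper_width: 51.1
```

Emit:
{"fn": "carry_out", "kwargs": {
  "steps": [
    {"offset": [0,0,0],"twist": [0,0,0],"jaw": 0.45},
    {"offset": [0,0,0],"twist": [0,0,0],"jaw": 0.4},
    {"offset": [0,0,0],"twist": [0,0,0],"jaw": 0.35},
    {"offset": [0,0,0],"twist": [0,0,0],"jaw": 0.3},
    {"offset": [0,0,0],"twist": [0,0,0],"jaw": 0.2},
    {"offset": [0,0,0],"twist": [0,0,0],"jaw": 0.1},
    {"offset": [0,0,0],"twist": [0,0,0],"jaw": 0.0},
    {"offset": [0,0,0],"twist": [0,0,0],"jaw": 0.0}
  ],
  "grip_force": 40
}}

```text
clock: 5.1
position: [408.1, -308.0, 55.5]
tcp_rot: [2.389, -2.039, 0.002]
force: [-1.8, 0.5, 5.8]
gripper_width: 26.3
```

```bash
python3 - <<'E'
from h import *
s=get_state(); print(np.round(s['position'],2),np.round(s['force'],2),np.round(s['moment'],3),s['gripper_width'])
im=camera('scene'); cv2.imwrite('pics/scene2.png',im[:,:,::-1]); crop(im,245,210,295,270,11,'pics/s2.png')
E
```

```text
[ 408.12 -307.96   55.53] [-1.78  0.52  5.85] [-0.093  0.39  -0.068] 26.341714336490476
```

View pics/s2.png

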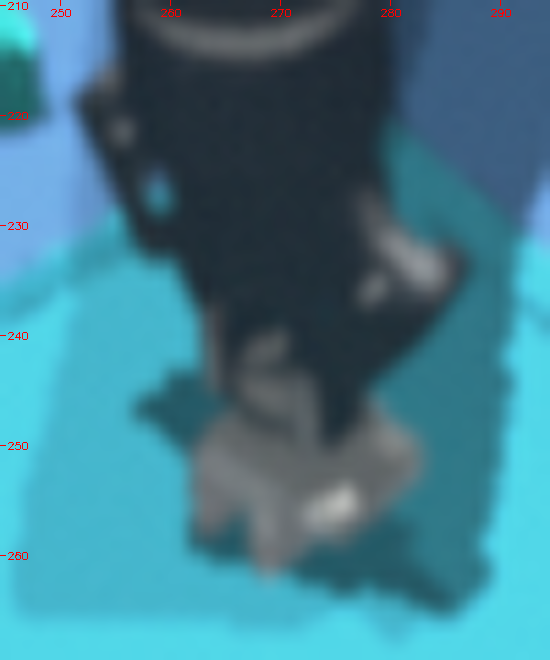

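Grip closed at 26.3 mm, and the clamp's pixels hardly moved: front leg at (268,261) and jaw corner at (282,251), the same as before. I lift and check.

Emit:
{"fn": "carry_out", "kwargs": {
  "steps": [
    {"offset": [0,0,0.3],"twist": [0,0,0],"jaw": 0.0},
    {"offset": [0,0,1],"twist": [0,0,0],"jaw": 0.0},
    {"offset": [0,0,2],"twist": [0,0,0],"jaw": 0.0},
    {"offset": [0,0,4],"twist": [0,0,0],"jaw": 0.0},
    {"offset": [0,0,6],"twist": [0,0,0],"jaw": 0.0},
    {"offset": [0,0,8],"twist": [0,0,0],"jaw": 0.0},
    {"offset": [0,0,10],"twist": [0,0,0],"jaw": 0.0},
    {"offset": [0,0,12],"twist": [0,0,0],"jaw": 0.0},
    {"offset": [0,0,14],"twist": [0,0,0],"jaw": 0.0},
    {"offset": [0,0,16],"twist": [0,0,0],"jaw": 0.0},
    {"offset": [0,0,17],"twist": [0,0,0],"jaw": 0.0},
    {"offset": [0,0,17],"twist": [0,0,0],"jaw": 0.0}
  ]
}}

```text
clock: 6.35
position: [408.8, -308.2, 226.9]
tcp_rot: [2.39, -2.039, 0.006]
force: [0.8, -0.0, -2.1]
gripper_width: 26.0
```

```bash
python3 - <<'E'
from h import *
s=get_state(); print(np.round(s['position'],2),np.round(s['force'],2),np.round(s['moment'],3),s['gripper_width'])
im=camera('scene'); cv2.imwrite('pics/scene3.png',im[:,:,::-1]); crop(im,240,160,300,220,10,'pics/s3.png')
E
```

```text
[ 408.8  -308.15  226.9 ] [ 0.77 -0.03 -2.12] [ 0.015 -0.001 -0.002] 26.00465662630957
```

View pics/s3.png

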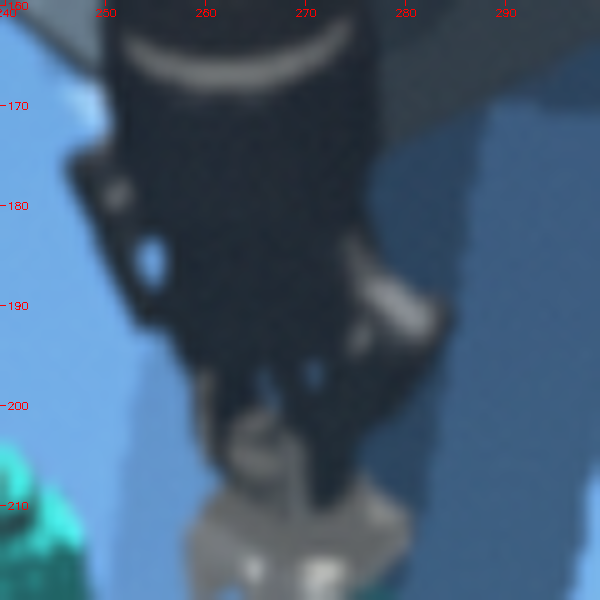

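The lift holds: −2.1 N, i.e. 0.2 kg, with the clamp upright. Carrying it high over the stand to the +y side of the mark, about 29 mm beside it.

Emit:
{"fn": "carry_out", "kwargs": {
  "steps": [
    {"offset": [0.22,0.86,0],"twist": [0,0,-0.1],"jaw": 0.0},
    {"offset": [0.66,2.59,0],"twist": [0,0,-0.4],"jaw": 0.0},
    {"offset": [1.43,5.61,0],"twist": [0,0,-0.9],"jaw": 0.0},
    {"offset": [2.31,9.07,0],"twist": [0,0,-1.5],"jaw": 0.0},
    {"offset": [3.19,12.52,0],"twist": [0,0,-2.0],"jaw": 0.0},
    {"offset": [4.07,15.97,0],"twist": [0,0,-2.6],"jaw": 0.0},
    {"offset": [4.95,19.43,0],"twist": [0,0,-3.2],"jaw": 0.0},
    {"offset": [5.82,22.88,0],"twist": [0,0,-3.7],"jaw": 0.0},
    {"offset": [6.7,26.33,0],"twist": [0,0,-4.3],"jaw": 0.0},
    {"offset": [7.58,29.79,0],"twist": [0,0,-4.8],"jaw": 0.0},
    {"offset": [8.46,33.24,0],"twist": [0,0,-5.4],"jaw": 0.0},
    {"offset": [9.23,36.26,0],"twist": [0,0,-5.9],"jaw": 0.0}
  ]
}}

```text
clock: 7.6
position: [499.3, 57.6, 223.1]
tcp_rot: [2.281, -2.158, -0.004]
force: [0.4, -0.6, -1.6]
gripper_width: 26.5
```

Emit:
{"fn": "carry_out", "kwargs": {
  "steps": [
    {"offset": [0.66,2.59,0],"twist": [0,0,-0.4],"jaw": 0.0},
    {"offset": [1.21,4.75,0],"twist": [0,0,-0.8],"jaw": 0.0},
    {"offset": [1.59,6.26,0],"twist": [0,0,-1.0],"jaw": 0.0},
    {"offset": [1.76,6.91,-0.5],"twist": [0,0,-1.1],"jaw": 0.0},
    {"offset": [1.76,6.91,-1.5],"twist": [0,0,-1.1],"jaw": 0.0},
    {"offset": [1.76,6.91,-2.5],"twist": [0,0,-1.1],"jaw": 0.0},
    {"offset": [1.76,6.91,-3.5],"twist": [0,0,-1.1],"jaw": 0.0},
    {"offset": [1.76,6.91,-4.3],"twist": [0,0,-1.1],"jaw": 0.0},
    {"offset": [1.76,6.91,-4.5],"twist": [0,0,-1.1],"jaw": 0.0},
    {"offset": [1.76,6.91,-4.5],"twist": [0,0,-1.1],"jaw": 0.0},
    {"offset": [1.76,6.91,-4.5],"twist": [0,0,-1.1],"jaw": 0.0}
  ]
}}

```text
clock: 8.7
position: [518.1, 124.0, 180.3]
tcp_rot: [-2.26, 2.181, -0.001]
force: [0.0, 0.6, -1.5]
gripper_width: 26.0
```

```bash
python3 - <<'E'
from h import *
s=get_state(); print(np.round(s['q'],3),np.round(s['position'],2),np.round(s['tcp_rot'],3),np.round(s['force'],2),np.round(s['moment'],3),s['gripper_width'])
im=camera('scene'); cv2.imwrite('pics/scene4.png',im[:,:,::-1]); crop(im,330,130,455,235,6,'pics/s4.png')
im=camera('top'); cv2.imwrite('pics/top4.png',im[:,:,::-1]); crop(im,225,100,345,190,6.5,'pics/t4.png')
E
```

```text
[ 0.109  0.062 -0.004  1.505 -0.    -1.497] [518.15 124.04 180.28] [-2.260e+00  2.181e+00 -1.000e-03] [ 0.03  0.63 -1.52] [-0.004 -0.08   0.031] 25.96360409677206
```

View pics/s4.png

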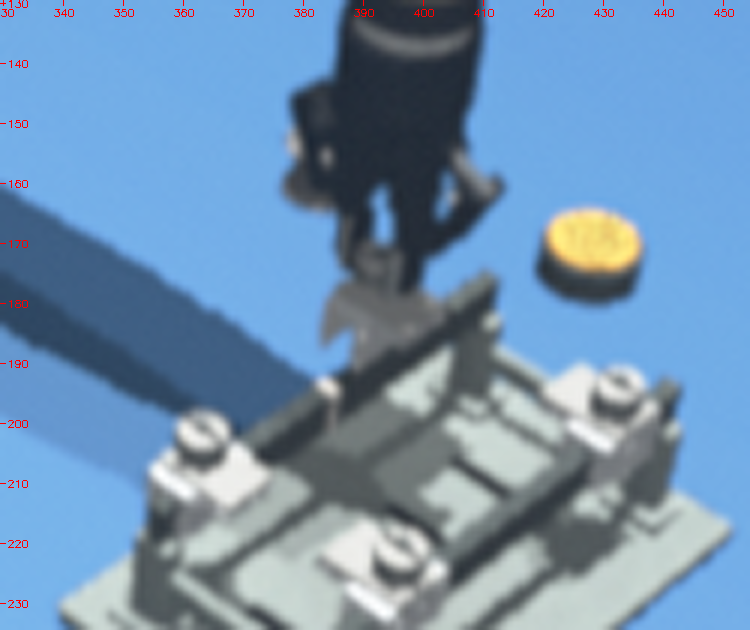

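View pics/t4.png

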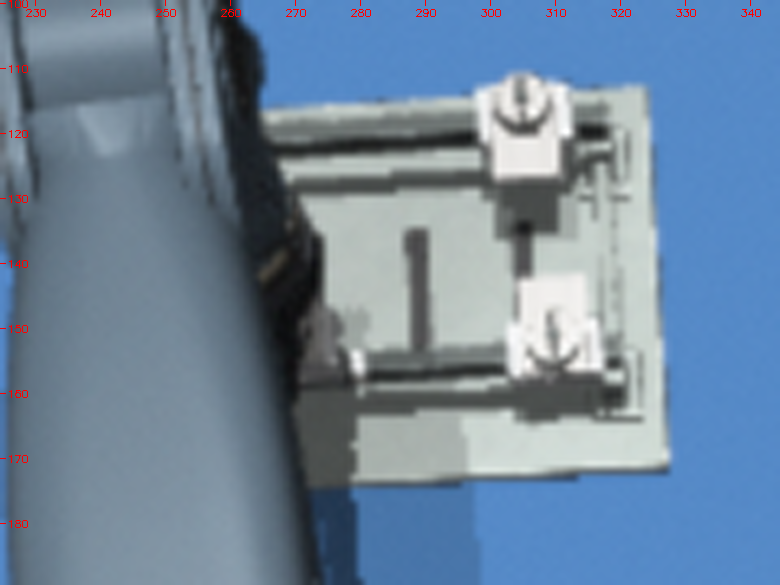

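The clamp hangs over the bar beside the mark, at about (393,184) in scene with the mark at (384,195). I overlay the predicted clamp from the robot pose against the bar and fixed clamp to check the x alignment.

```bash
cat > ov.py <<'E'
from fit import *
def overlay(fn,out,box,s,stand,clamps,n='scene',sh=(0,0)):
    im=cv2.imread(fn); u0,v0,u1,v1=box; c=cv2.resize(im[v0:v1,u0:u1],None,fx=s,fy=s,interpolation=cv2.INTER_CUBIC)
    def L(p,P,col,cl=True):
        q=proj(n,T(p,P))+sh; q=((q-[u0,v0]+.5)*s-.5); cv2.polylines(c,[np.round(q).astype(int)],cl,col,1)
    L(stand,[(-6,-145,110),(6,-145,110),(6,145,110),(-6,145,110)],(0,0,255))
    L(stand,[(6,-145,80),(6,145,80)],(0,0,255))
    for p,z in clamps:
        z=np.array([0,0,z])
        L(p,np.array([(15,25,36),(15,-25,36),(-15,-25,36),(-15,25,36)])+z,(0,255,255)); L(p,np.array([(37,18,40),(37,-18,40),(15,-18,40),(15,18,40)])+z,(0,200,0))
        L(p,np.array([(15,-25,0),(9,-25,0),(7.5,-25,3),(7.5,-25,26),(-7.5,-25,26),(-7.5,-25,3),(-9,-25,0),(-15,-25,0),(-15,-25,36),(15,-25,36)])+z,(255,0,255))
        L(p,np.array([(15,-25,0),(15,25,0)])+z,(255,0,255))
        th=np.linspace(0,6.28,30); L(p,np.c_[14*np.cos(th),14*np.sin(th),0*th+60]+z,(255,0,0))
    cv2.imwrite(out,c)
E
python3 - <<'E'
from ov import *
st=np.array([518.8,97.1,.0343])
fx=np.r_[T(st,(0,-110,0))[0][:2],st[2]]
overlay('pics/scene4.png','pics/ov4a.png',(345,170,445,230),8,st,[(fx,84),(np.array([518.15,124.04,.034]),128.8)])
E
```

```text
(no output)
```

View pics/ov4a.png

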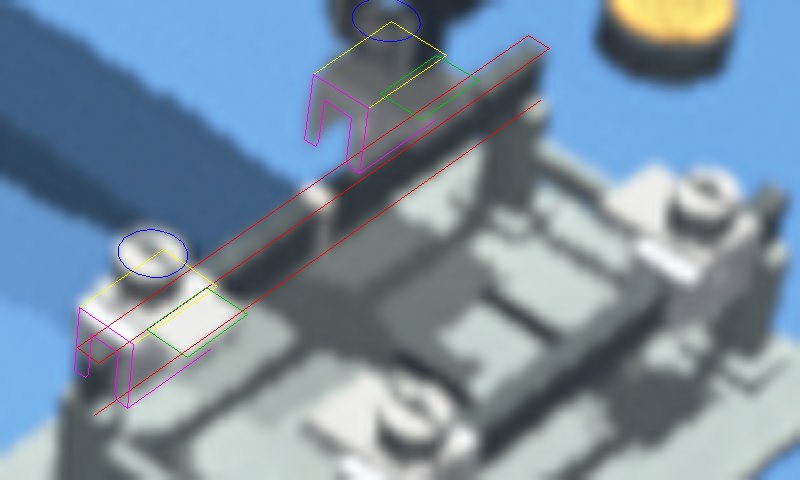

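The overlay agrees within about 0.5 px for both the hanging clamp and the fixed one. I lower slowly into the mouth and watch the force.

Emit:
{"fn": "carry_out", "kwargs": {
  "steps": [
    {"offset": [0,0,-0.7],"twist": [0,0,0],"jaw": 0.0},
    {"offset": [0,0,-1.3],"twist": [0,0,0],"jaw": 0.0},
    {"offset": [0,0,-1.6],"twist": [0,0,0],"jaw": 0.0},
    {"offset": [0,0,-1.8],"twist": [0,0,0],"jaw": 0.0},
    {"offset": [0,0,-2.0],"twist": [0,0,0],"jaw": 0.0},
    {"offset": [0,0,-2.2],"twist": [0,0,0],"jaw": 0.0},
    {"offset": [0,0,-2.3],"twist": [0,0,0],"jaw": 0.0},
    {"offset": [0,0,-2.3],"twist": [0,0,0],"jaw": 0.0}
  ]
}}

```text
clock: 9.6
position: [517.8, 124.2, 156.7]
tcp_rot: [2.261, -2.181, -0.0]
force: [0.6, -1.4, -1.4]
gripper_width: 26.4
```

```bash
python3 - <<'E'
from ov import *
s=get_state(); print(np.round(s['position'],2),np.round(s['force'],2),np.round(s['moment'],3),s['gripper_width'])
im=camera('scene'); cv2.imwrite('pics/scene5.png',im[:,:,::-1]); crop(im,370,165,425,210,14,'pics/s5.png')
E
```

```text
[517.83 124.2  156.7 ] [ 0.56 -1.38 -1.4 ] [-0.016 -0.002 -0.018] 26.403005168939977
```

View pics/s5.png

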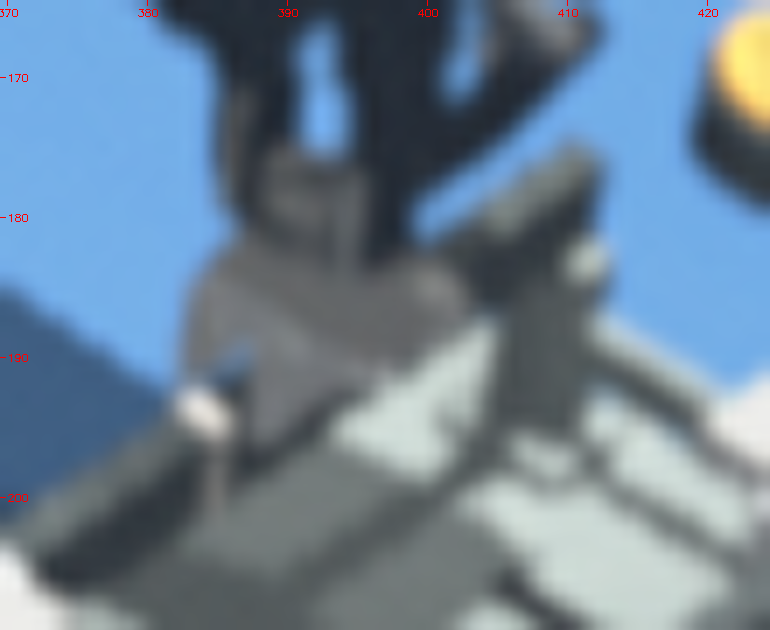

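There is no contact force and the rear leg now covers the bar's rear face, so the clamp is astride. I lower it to the seat.

Emit:
{"fn": "carry_out", "kwargs": {
  "steps": [
    {"offset": [0,0,-0.4],"twist": [0,0,0],"jaw": 0.0},
    {"offset": [0,0,-0.8],"twist": [0,0,0],"jaw": 0.0},
    {"offset": [0,0,-1.2],"twist": [0,0,0],"jaw": 0.0},
    {"offset": [0,0,-1.6],"twist": [0,0,0],"jaw": 0.0},
    {"offset": [0,0,-1.8],"twist": [0,0,0],"jaw": 0.0},
    {"offset": [0,0,-1.9],"twist": [0,0,0],"jaw": 0.0},
    {"offset": [0,0,-2.0],"twist": [0,0,0],"jaw": 0.0},
    {"offset": [0,0,-2.0],"twist": [0,0,0],"jaw": 0.0},
    {"offset": [0,0,-2.0],"twist": [0,0,0],"jaw": 0.0}
  ]
}}

```text
clock: 10.55
position: [518.0, 124.2, 137.0]
tcp_rot: [-2.261, 2.181, -0.0]
force: [-0.7, -0.2, -2.6]
gripper_width: 26.1
```

```bash
python3 - <<'E'
from ov import *
s=get_state(); print(np.round(s['position'],2),np.round(s['force'],2),np.round(s['moment'],3),s['gripper_width'])
E
```

```text
[518.   124.24 137.  ] [-0.66 -0.19 -2.56] [-0.031  0.033  0.01 ] 26.08794043612923
```

Emit:
{"fn": "carry_out", "kwargs": {
  "steps": [
    {"offset": [0,0,-0.05],"twist": [0,0,0],"jaw": 0.0},
    {"offset": [0,0,-0.1],"twist": [0,0,0],"jaw": 0.0},
    {"offset": [0,0,-0.15],"twist": [0,0,0],"jaw": 0.0},
    {"offset": [0,0,-0.2],"twist": [0,0,0],"jaw": 0.0},
    {"offset": [0,0,-0.2],"twist": [0,0,0],"jaw": 0.0},
    {"offset": [0,0,-0.2],"twist": [0,0,0],"jaw": 0.0}
  ]
}}

```text
clock: 11.15
position: [518.0, 124.3, 135.7]
tcp_rot: [-2.26, 2.181, -0.001]
force: [-2.3, -0.3, 3.7]
gripper_width: 26.5
```

```bash
python3 - <<'E'
from ov import *
for i in range(1):
    s=get_state(); print(np.round(s['position'],2),np.round(s['force'],2),np.round(s['moment'],3),s['gripper_width'])
im=camera('scene'); cv2.imwrite('pics/scene6.png',im[:,:,::-1]); crop(im,370,165,425,210,14,'pics/s6.png')
s=get_state(); print(np.round(s['position'],2),np.round(s['force'],2),np.round(s['moment'],3))
E
```

```text
[518.04 124.25 135.67] [-2.32 -0.28  3.65] [-0.077  0.415 -0.032] 26.53608707571511
[518.05 124.24 135.68] [-2.73 -0.43  5.17] [0.013 0.531 0.038]
```

View pics/s6.png

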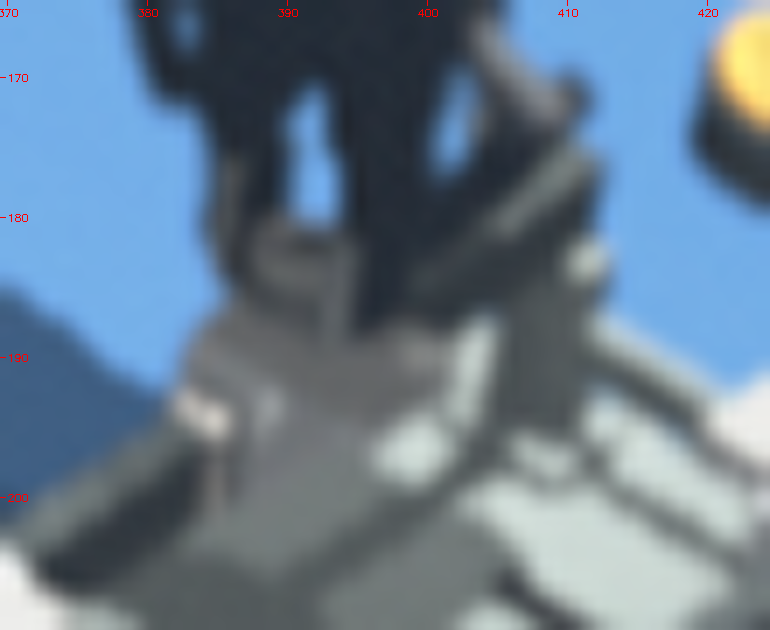

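The clamp seated at TCP z 135.7, the same 51.5 mm offset as at the grasp, so the clamp z is about 84.2. The mark's strip is at u≈385 beside the clamp's end face at u≈387. I measure how far to slide.

```bash
python3 - <<'E'
from ov import *
st=np.array([518.8,97.1,.0343])
for y in(-8,-5,-2,1,4,27): print(y,np.round(proj('scene',T(st,[(6,y,110),(6,y,95),(-6,y,110),(0,y,110)])).ravel(),1), np.round(proj('top',T(st,[(0,y,110),(-6,y,110),(6,y,110)])).ravel(),1))
im=cv2.imread('pics/scene0.png')[:,:,::-1]; crop(im,370,180,400,210,20,'pics/m0.png')
im=cv2.imread('pics/top0.png')[:,:,::-1]; crop(im,265,142,295,172,20,'pics/m1.png')
a=cv2.imread('pics/m0.png'); b=cv2.imread('pics/m1.png'); cv2.imwrite('pics/m.png',cv2.resize(np.hstack([a,b]),(800,400)))
E
```

```text
-8 [384.8 195.4 384.3 198.7 382.1 193.7 383.4 194.5] [281.5 155.  281.6 156.7 281.4 153.4]
-5 [385.4 195.  384.9 198.3 382.6 193.3 384.  194.1] [280.7 155.1 280.7 156.8 280.6 153.4]
-2 [385.9 194.6 385.5 197.9 383.2 192.9 384.6 193.7] [279.8 155.1 279.9 156.8 279.7 153.5]
1 [386.5 194.2 386.1 197.5 383.8 192.5 385.2 193.3] [278.9 155.2 279.  156.9 278.9 153.5]
4 [387.1 193.8 386.6 197.1 384.4 192.1 385.7 192.9] [278.1 155.2 278.2 156.9 278.  153.6]
27 [391.5 190.7 391.  194.  388.8 189.  390.2 189.9] [271.5 155.7 271.6 157.3 271.4 154. ]
```

View pics/m.png

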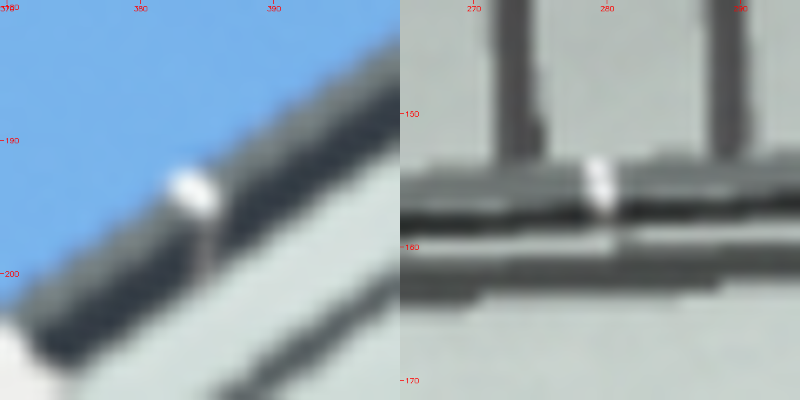

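```bash
python3 - <<'E'
from ov import *
st=np.array([518.8,97.1,.0343]); fx=np.r_[T(st,(0,-110,0))[0][:2],st[2]]
for k,dy in enumerate((0,-3)):
    overlay('pics/scene6.png',f'pics/ov6{k}.png',(370,165,410,210),12,st,[(np.array([518.05,124.24+dy,.034]),84)])
a=cv2.imread('pics/ov60.png'); b=cv2.imread('pics/ov61.png'); cv2.imwrite('pics/ov6.png',cv2.resize(np.hstack([a,b]),None,fx=.83,fy=.83))
overlay('pics/scene0.png','pics/ovf.png',(345,185,385,225),15,st,[(fx,84)])
E
```

```text
(no output)
```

View pics/ov6.png

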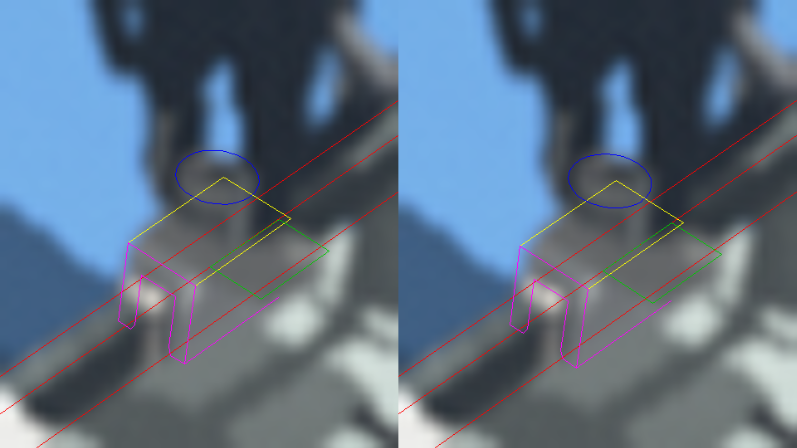

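View pics/ovf.png

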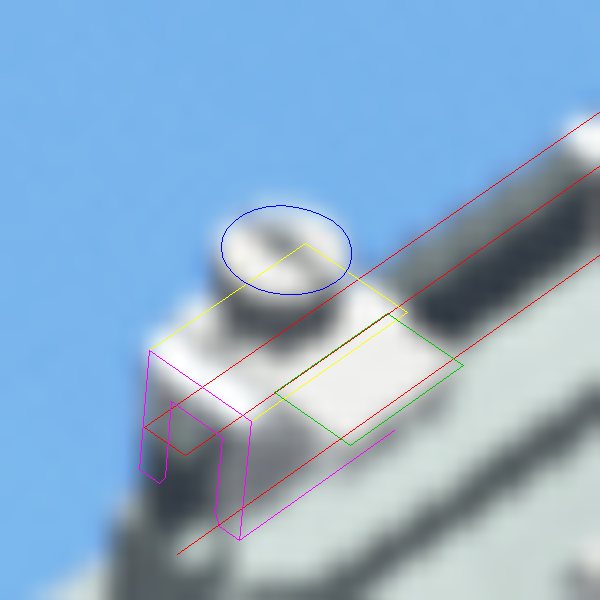

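The differential estimate, mark − clamp = 401.8 mm in y, gives a target TCP y ≈ 93.8, i.e. a slide of about 30.4 mm along the bar. I unload slightly and slide.

Emit:
{"fn": "carry_out", "kwargs": {
  "steps": [
    {"offset": [0,0,0.08],"twist": [0,0,0],"jaw": 0.0},
    {"offset": [0.01,-0.3,0.08],"twist": [0,0,0],"jaw": 0.0},
    {"offset": [0.02,-0.7,0.08],"twist": [0,0,0],"jaw": 0.0},
    {"offset": [0.04,-1.1,0.08],"twist": [0,0,0],"jaw": 0.0},
    {"offset": [0.05,-1.5,0.08],"twist": [0,0,0],"jaw": 0.0},
    {"offset": [0.06,-1.9,0.08],"twist": [0,0,0],"jaw": 0.0},
    {"offset": [0.08,-2.3,0.08],"twist": [0,0,0],"jaw": 0.0},
    {"offset": [0.09,-2.7,0.08],"twist": [0,0,0],"jaw": 0.0},
    {"offset": [0.1,-2.95,0.08],"twist": [0,0,0],"jaw": 0.0},
    {"offset": [0.1,-3.04,0.08],"twist": [0,0,0],"jaw": 0.0},
    {"offset": [0.1,-3.04,0.08],"twist": [0,0,0],"jaw": 0.0},
    {"offset": [0.1,-3.04,0.08],"twist": [0,0,0],"jaw": 0.0}
  ]
}}

```text
clock: 12.4
position: [519.0, 93.6, 135.7]
tcp_rot: [2.261, -2.181, 0.001]
force: [0.6, 2.4, 2.9]
gripper_width: 26.3
```

```bash
python3 - <<'E'
from ov import *
s=get_state(); print(np.round(s['q'],3),np.round(s['position'],2),np.round(s['force'],2),np.round(s['moment'],3),s['gripper_width'])
im=camera('scene'); cv2.imwrite('pics/scene7.png',im[:,:,::-1]); crop(im,360,170,415,215,14,'pics/s7.png')
im=camera('top'); cv2.imwrite('pics/top7.png',im[:,:,::-1]); crop(im,255,130,305,175,14,'pics/t7.png')
E
```

```text
[ 5.200e-02  5.600e-02 -9.900e-02  1.416e+00 -1.000e-03 -1.555e+00] [518.98  93.58 135.7 ] [0.64 2.38 2.91] [ 0.37  -0.059  0.006] 26.310025262855984
```

View pics/s7.png

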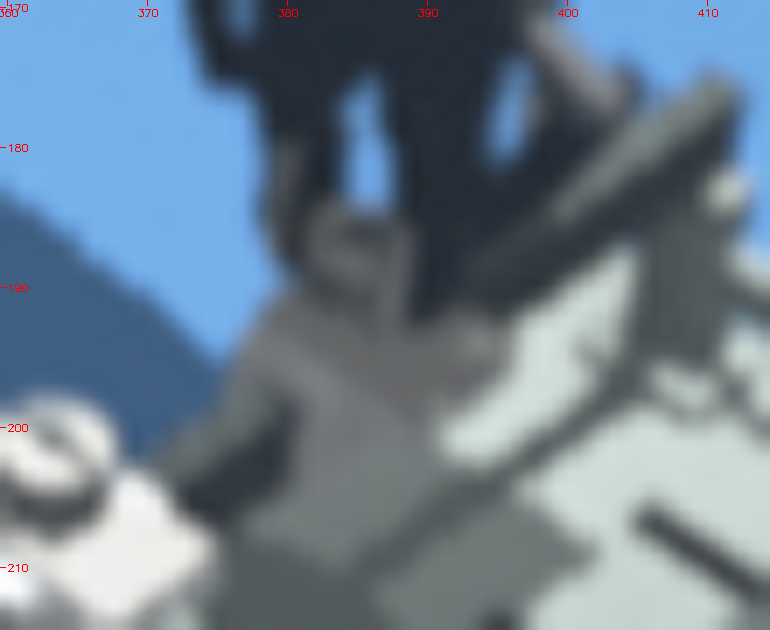

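View pics/t7.png

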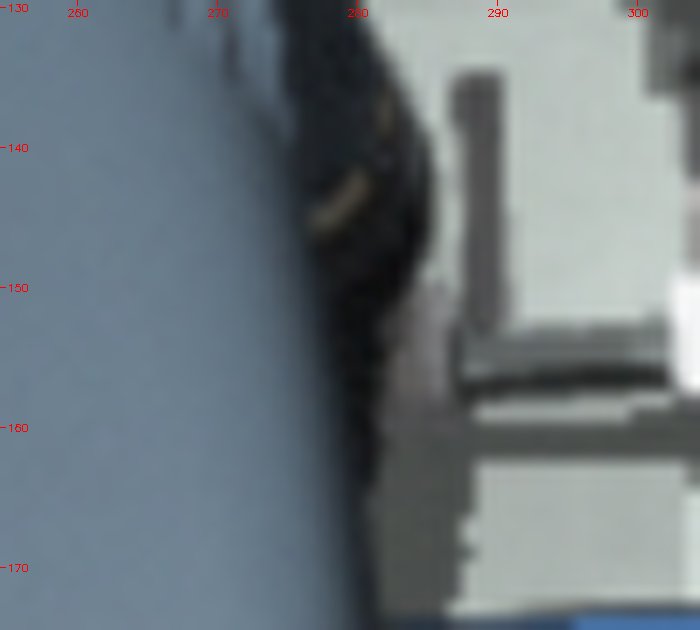

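```bash
python3 - <<'E'
from ov import *
for n,yt in(('top',96.4),('scene',92.1)):
    st=np.array([518.0,yt,.0343]) if n=='top' else np.array([519.7,yt,.0343])
    print(n,'end edge +x,-x corners if exactly at mark',np.round(proj(n,T(st,[(15,-25,120),(-15,-25,120),(15,-25,84),(37,18,124),(37,-18,124)])),2).tolist())
    overlay(f'pics/{n}7.png',f'pics/ov7{n}.png',(255,130,305,175) if n=='top' else (360,170,415,215),14,st,[(st,84)],n)
E
```

```text
top end edge +x,-x corners if exactly at mark [[286.06, 150.05], [286.47, 158.49], [287.14, 152.52], [273.27, 144.38], [283.62, 143.72]]
scene end edge +x,-x corners if exactly at mark [[382.94, 197.66], [376.15, 193.24], [381.9, 205.56], [396.55, 194.1], [389.52, 199.08]]
```

View pics/ov7top.png

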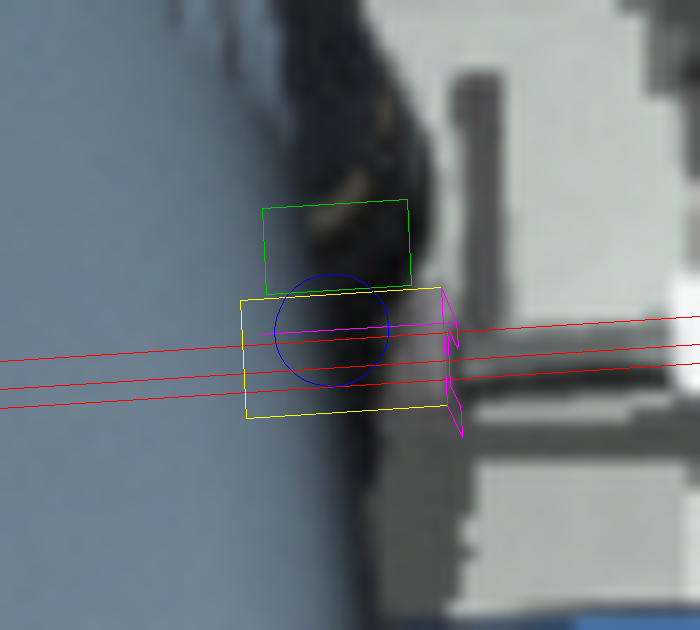

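View pics/ov7scene.png

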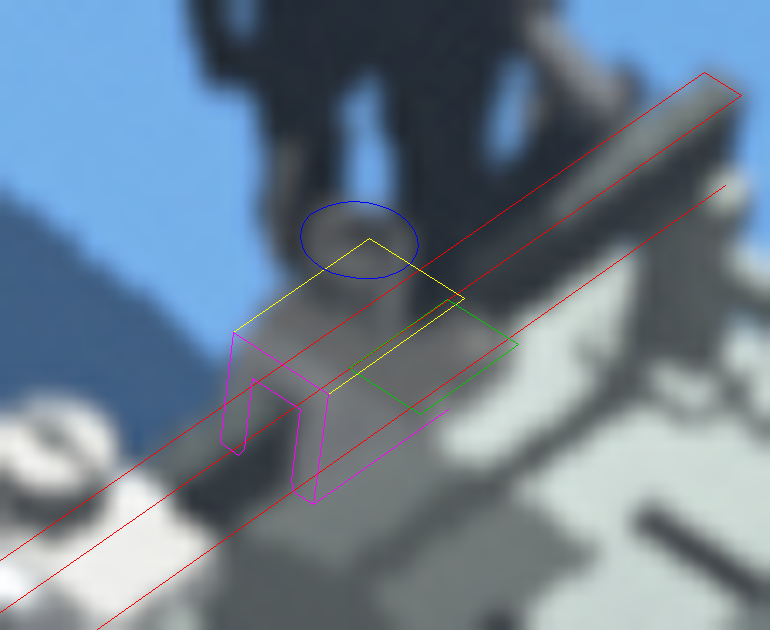

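Both views put the clamp on the mark within about 1 mm: top saddle edge predicted at u 286.3, seen at about 286.9; scene jaw corner predicted (396.6,194.1), seen at about (396.3,194). I re-grip with the wrist wound back about 83°, so one grip has enough clockwise travel and the nut is centred both ways.

Emit:
{"fn": "carry_out", "kwargs": {
  "steps": [
    {"offset": [0,0,0],"twist": [0,0,0],"jaw": 0.5},
    {"offset": [0,0,0],"twist": [0,0,0],"jaw": 0.5},
    {"offset": [0,0,0],"twist": [0,0,0],"jaw": 0.5},
    {"offset": [0,0,0],"twist": [0,0,0],"jaw": 0.5},
    {"offset": [0,0,0],"twist": [0,0,8],"jaw": 0.5},
    {"offset": [0,0,0],"twist": [0,0,16.4],"jaw": 0.5},
    {"offset": [0,0,0],"twist": [0,0,24.8],"jaw": 0.5},
    {"offset": [0,0,0],"twist": [0,0,33.2],"jaw": 0.5},
    {"offset": [0,0,0],"twist": [0,0,41.6],"jaw": 0.5},
    {"offset": [0,0,0],"twist": [0,0,50],"jaw": 0.5}
  ]
}}

```text
clock: 13.5
position: [518.7, 93.7, 135.4]
tcp_rot: [2.974, -1.012, -0.0]
force: [0.3, 0.2, -0.4]
gripper_width: 42.9
```

Emit:
{"fn": "carry_out", "kwargs": {
  "steps": [
    {"offset": [0,0,0],"twist": [0,0,8],"jaw": 0.5},
    {"offset": [0,0,0],"twist": [0,0,16.4],"jaw": 0.5},
    {"offset": [0,0,0],"twist": [0,0,24.8],"jaw": 0.5},
    {"offset": [0,0,0],"twist": [0,0,33],"jaw": 0.5},
    {"offset": [0,0,0],"twist": [0,0,33],"jaw": 0.5},
    {"offset": [0,0,0],"twist": [0,0,33],"jaw": 0.5}
  ]
}}

```text
clock: 14.1
position: [518.8, 93.7, 135.5]
tcp_rot: [3.138, -0.14, -0.0]
force: [0.8, 0.9, 0.5]
gripper_width: 42.7
```

```bash
python3 - <<'E'
from ov import *
s=get_state(); print(np.round(s['q'],3),np.round(s['position'],2),np.round(s['tcp_rot'],3),np.round(s['force'],2),np.round(s['moment'],3),s['gripper_width'])
im=camera('scene'); cv2.imwrite('pics/scene8.png',im[:,:,::-1]); crop(im,360,170,415,215,14,'pics/s8.png')
E
```

```text
[ 0.052  0.056 -0.099  1.416 -0.    -3.001] [518.77  93.74 135.49] [ 3.138 -0.14  -0.   ] [0.77 0.95 0.5 ] [-0.019  0.028  0.03 ] 42.7443606187076
```

View pics/s8.png

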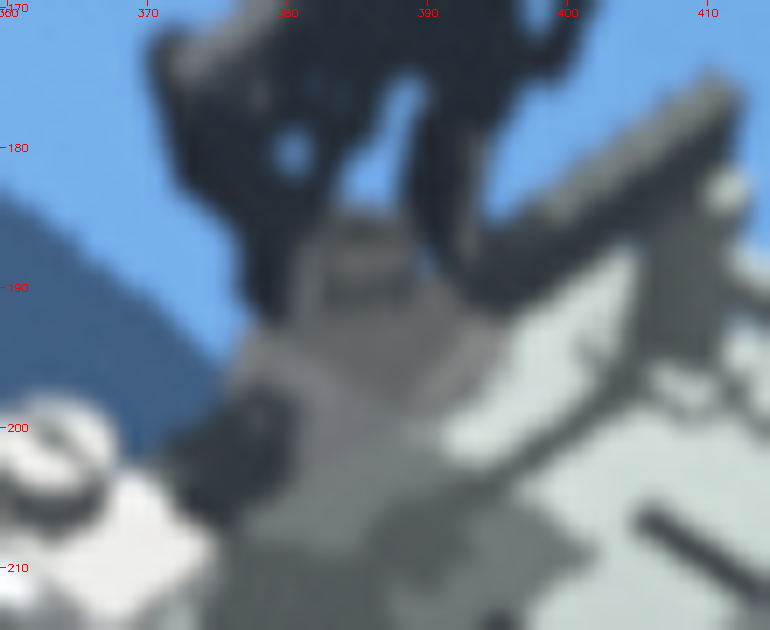

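The clamp stayed put and stands upright, with its jaw corner at about (396,195) and the fingers now along the bar either side of the nut. I close and start turning clockwise, following the pitch down.

Emit:
{"fn": "carry_out", "kwargs": {
  "steps": [
    {"offset": [0,0,0],"twist": [0,0,0],"jaw": 0.4},
    {"offset": [0,0,0],"twist": [0,0,0],"jaw": 0.35},
    {"offset": [0,0,0],"twist": [0,0,0],"jaw": 0.3},
    {"offset": [0,0,0],"twist": [0,0,0],"jaw": 0.2},
    {"offset": [0,0,0],"twist": [0,0,0],"jaw": 0.0},
    {"offset": [0,0,0],"twist": [0,0,0],"jaw": 0.0},
    {"offset": [0,0,0],"twist": [0,0,0],"jaw": 0.0}
  ],
  "grip_force": 40
}}

```text
clock: 14.85
position: [518.9, 93.7, 135.8]
tcp_rot: [3.138, -0.136, 0.0]
force: [-1.1, -0.5, 2.4]
gripper_width: 26.5
```

```bash
python3 - <<'E'
from ov import *
s=get_state(); print(np.round(s['q'],3),np.round(s['position'],2),np.round(s['tcp_rot'],3),np.round(s['force'],2),np.round(s['moment'],3),s['gripper_width'])
im=camera('scene'); cv2.imwrite('pics/scene9.png',im[:,:,::-1]); crop(im,360,170,415,215,14,'pics/s9.png')
E
```

```text
[ 0.052  0.056 -0.098  1.417 -0.    -3.004] [518.93  93.72 135.85] [ 3.138 -0.136  0.   ] [-1.09 -0.47  2.37] [-0.181  0.096  0.   ] 26.458543023591744
```

View pics/s9.png

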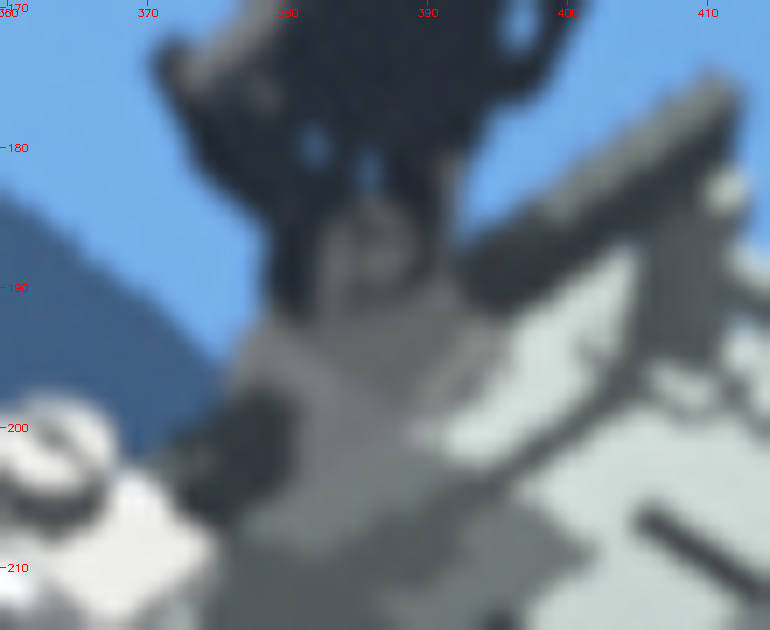

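Emit:
{"fn": "carry_out", "kwargs": {
  "steps": [
    {"offset": [0,0,0],"twist": [0,0,-8.5],"jaw": 0.0},
    {"offset": [0,0,-0.01],"twist": [0,0,-17],"jaw": 0.0},
    {"offset": [0,0,-0.01],"twist": [0,0,-25.5],"jaw": 0.0},
    {"offset": [0,0,-0.02],"twist": [0,0,-34],"jaw": 0.0},
    {"offset": [0,0,-0.02],"twist": [0,0,-42.5],"jaw": 0.0},
    {"offset": [0,0,-0.025],"twist": [0,0,-51],"jaw": 0.0},
    {"offset": [0,0,-0.03],"twist": [0,0,-59.5],"jaw": 0.0},
    {"offset": [0,0,-0.035],"twist": [0,0,-68],"jaw": 0.0},
    {"offset": [0,0,-0.04],"twist": [0,0,-76.5],"jaw": 0.0},
    {"offset": [0,0,-0.04],"twist": [0,0,-85],"jaw": 0.0},
    {"offset": [0,0,-0.045],"twist": [0,0,-93.5],"jaw": 0.0},
    {"offset": [0,0,-0.05],"twist": [0,0,-102],"jaw": 0.0}
  ],
  "grip_force": 30
}}

```text
clock: 16.1
position: [518.2, 93.4, 135.3]
tcp_rot: [1.861, -2.529, 0.0]
force: [-1.8, -2.2, 3.7]
gripper_width: 26.5
```

```bash
python3 - <<'E'
from ov import *
s=get_state(); print(np.round(s['q'],3),np.round(s['position'],2),np.round(s['tcp_rot'],3),np.round(s['force'],2),np.round(s['moment'],3),s['gripper_width'],s['joint_efforts'][5])
im=camera('scene'); cv2.imwrite('pics/scene10.png',im[:,:,::-1]); crop(im,360,170,415,215,14,'pics/s10.png')
E
```

```text
[ 5.100e-02  5.600e-02 -1.000e-01  1.417e+00 -1.000e-03 -1.217e+00] [518.2   93.37 135.3 ] [ 1.861 -2.529  0.   ] [-1.75 -2.15  3.7 ] [-0.342  0.575  0.06 ] 26.453362780624534 -0.9312332980334759
```

View pics/s10.png

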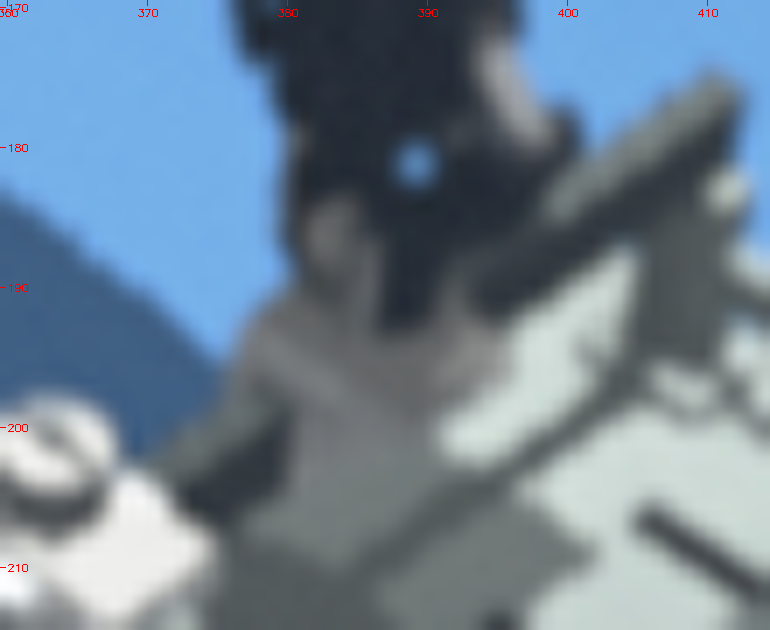

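The nut is turning: Mz is about 0.06 N m, near the stated friction, and the clamp is still straight. I continue in smaller portions, watching the torque.

Emit:
{"fn": "carry_out", "kwargs": {
  "steps": [
    {"offset": [0,0,0],"twist": [0,0,-8.5],"jaw": 0.0},
    {"offset": [0,0,-0.01],"twist": [0,0,-17],"jaw": 0.0},
    {"offset": [0,0,-0.01],"twist": [0,0,-25.5],"jaw": 0.0},
    {"offset": [0,0,-0.02],"twist": [0,0,-34],"jaw": 0.0},
    {"offset": [0,0,-0.02],"twist": [0,0,-42.5],"jaw": 0.0},
    {"offset": [0,0,-0.02],"twist": [0,0,-48],"jaw": 0.0}
  ]
}}

```text
clock: 16.75
position: [518.2, 93.8, 135.1]
tcp_rot: [0.678, -3.066, -0.0]
force: [-3.2, -1.0, 3.6]
gripper_width: 26.5
```

```bash
cat > st.py <<'E'
from h import *
s=get_state(); print(round(float(s['clock']),2),np.round(s['q'],3),np.round(s['position'],2),np.round(s['force'],2),'M',np.round(s['moment'],3),'w',round(float(s['gripper_width']),2),'t6',round(float(s['joint_efforts'][5]),3))
v=s['tcp_rot']; print('yaw_x',round(float(np.degrees(2*np.arctan2(v[1],v[0])))%360,2))
E
python3 st.py
```

```text
16.75 [ 0.052  0.056 -0.1    1.417 -0.    -0.384] [518.17  93.82 135.09] [-3.15 -1.    3.58] M [-0.165  0.642  0.009] w 26.48 t6 -0.435
yaw_x 204.95
```

Emit:
{"fn": "carry_out", "kwargs": {
  "steps": [
    {"offset": [0,0,0],"twist": [0,0,-7],"jaw": 0.0},
    {"offset": [0,0,-0.01],"twist": [0,0,-14],"jaw": 0.0},
    {"offset": [0,0,-0.01],"twist": [0,0,-21],"jaw": 0.0},
    {"offset": [0,0,-0.01],"twist": [0,0,-28],"jaw": 0.0}
  ]
}}

```text
clock: 17.15
position: [518.2, 94.0, 135.0]
tcp_rot: [-0.084, -3.139, -0.001]
force: [-2.1, -1.1, 3.5]
gripper_width: 26.3
```

```bash
python3 st.py
```

```text
17.15 [ 0.052  0.056 -0.1    1.416  0.     0.105] [518.22  94.05 134.98] [-2.09 -1.06  3.47] M [-0.131  0.612  0.002] w 26.26 t6 -0.761
yaw_x 176.94
```

Emit:
{"fn": "carry_out", "kwargs": {
  "steps": [
    {"offset": [0,0,0],"twist": [0,0,-7],"jaw": 0.0},
    {"offset": [0,0,-0.01],"twist": [0,0,-14],"jaw": 0.0},
    {"offset": [0,0,-0.01],"twist": [0,0,-21],"jaw": 0.0},
    {"offset": [0,0,-0.01],"twist": [0,0,-25],"jaw": 0.0}
  ]
}}

```text
clock: 17.55
position: [518.1, 94.2, 134.9]
tcp_rot: [-0.759, -3.047, -0.001]
force: [-2.7, 0.1, 2.9]
gripper_width: 26.2
```

```bash
python3 st.py
```

```text
17.55 [ 5.200e-02  5.600e-02 -1.000e-01  1.416e+00  1.000e-03  5.400e-01] [518.12  94.24 134.88] [-2.71  0.05  2.89] M [0.016 0.599 0.069] w 26.22 t6 -0.263
yaw_x 152.02
```

Emit:
{"fn": "carry_out", "kwargs": {
  "steps": [
    {"offset": [0,0,0],"twist": [0,0,-7],"jaw": 0.0},
    {"offset": [0,0,-0.01],"twist": [0,0,-14],"jaw": 0.0},
    {"offset": [0,0,-0.01],"twist": [0,0,-20],"jaw": 0.0}
  ]
}}

```text
clock: 17.85
position: [518.2, 94.4, 134.8]
tcp_rot: [-1.278, -2.868, -0.001]
force: [-3.0, -0.1, 2.8]
gripper_width: 26.0
```

```bash
python3 st.py
```

```text
17.85 [ 5.200e-02  5.600e-02 -1.000e-01  1.416e+00  1.000e-03  8.900e-01] [518.18  94.42 134.77] [-3.02 -0.14  2.8 ] M [0.041 0.613 0.058] w 25.96 t6 -0.596
yaw_x 131.98
```

Emit:
{"fn": "carry_out", "kwargs": {
  "steps": [
    {"offset": [0,0,0],"twist": [0,0,-7],"jaw": 0.0},
    {"offset": [0,0,-0.01],"twist": [0,0,-14],"jaw": 0.0},
    {"offset": [0,0,-0.01],"twist": [0,0,-20],"jaw": 0.0}
  ]
}}

```text
clock: 18.15
position: [518.8, 91.7, 134.8]
tcp_rot: [1.754, 2.602, -0.008]
force: [-1.1, -8.3, 2.9]
gripper_width: 26.2
```

```bash
python3 st.py
```

```text
18.15 [ 0.051  0.056 -0.1    1.415 -0.006  1.237] [518.85  91.68 134.77] [-1.13 -8.31  2.86] M [-1.721  0.277  0.694] w 26.24 t6 -0.008
yaw_x 112.04
```

The stop is reached: Mz jumped to 0.69 N m and the tool was pushed in y. I hold and look at where the clamp is.

```bash
python3 - <<'E'
from h import *
im=camera('scene'); cv2.imwrite('pics/scene11.png',im[:,:,::-1]); crop(im,360,170,415,215,14,'pics/s11.png')
im=camera('top'); cv2.imwrite('pics/top11.png',im[:,:,::-1]); crop(im,255,130,305,175,14,'pics/t11.png')
E
python3 st.py
```

```text
18.25 [ 0.051  0.056 -0.1    1.415 -0.006  1.235] [518.87  91.54 134.75] [-1.45 -5.82  3.54] M [-1.4    0.247  0.518] w 26.41 t6 0.796
yaw_x 112.16
```

View pics/s11.png

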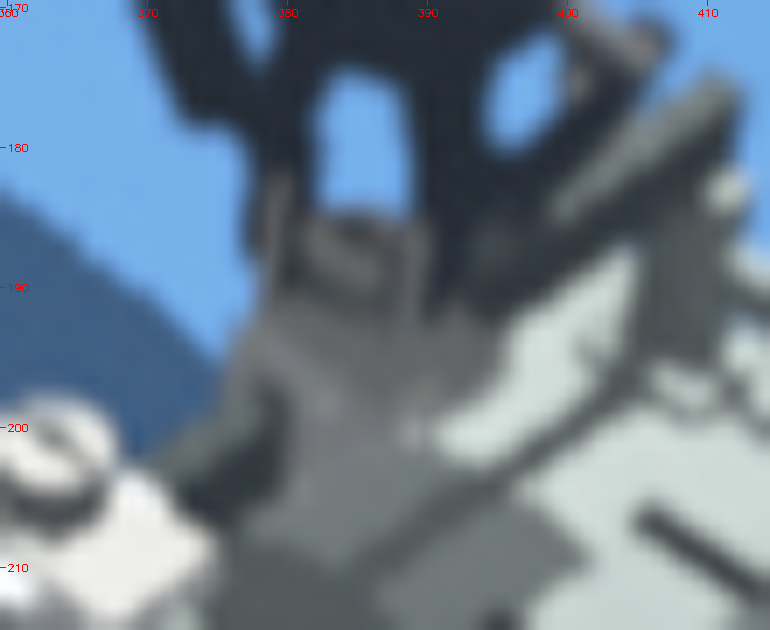

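View pics/t11.png

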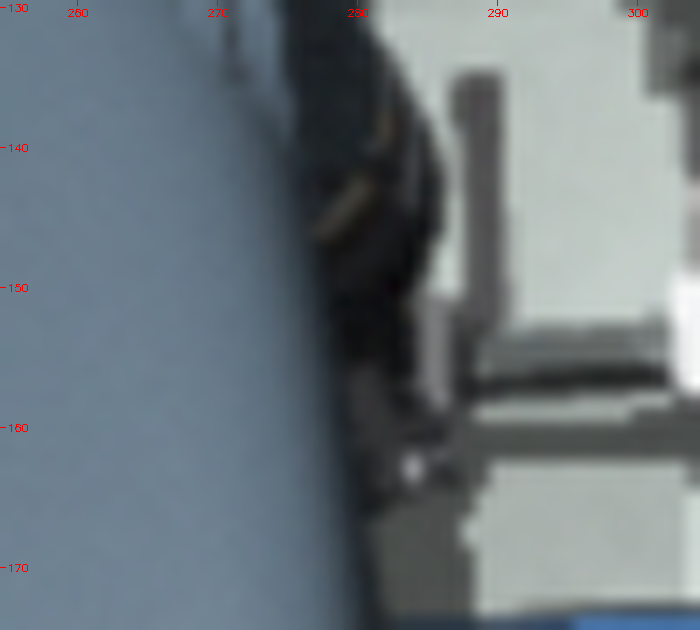

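The stop is confirmed: torque held, and the clamp barely moved (top saddle end at u≈286.8, scene jaw corner at about (395,195)). I hold 0.2 s for the bottomed step, then release and re-grip at the same angle, so the wrench relaxes and the nut is centred before backing off.

Emit:
{"fn": "carry_out", "kwargs": {
  "steps": [
    {"offset": [0,0,0],"twist": [0,0,0],"jaw": 0.0},
    {"offset": [0,0,0],"twist": [0,0,0],"jaw": 0.0},
    {"offset": [0,0,0],"twist": [0,0,0],"jaw": 0.5},
    {"offset": [0,0,0],"twist": [0,0,0],"jaw": 0.5},
    {"offset": [0,0,0],"twist": [0,0,0],"jaw": 0.5},
    {"offset": [0,0,0],"twist": [0,0,0],"jaw": 0.5},
    {"offset": [0,0,0],"twist": [0,0,0],"jaw": 0.5}
  ]
}}

```text
clock: 18.95
position: [518.8, 94.1, 134.4]
tcp_rot: [-1.755, -2.606, -0.0]
force: [0.9, -0.4, 0.5]
gripper_width: 43.1
```

```bash
python3 st.py; python3 - <<'E'
from h import *
im=camera('scene'); cv2.imwrite('pics/scene12.png',im[:,:,::-1]); crop(im,360,170,415,215,14,'pics/s12.png')
im=camera('top'); cv2.imwrite('pics/top12.png',im[:,:,::-1]); crop(im,255,130,305,175,14,'pics/t12.png')
a=cv2.imread('pics/s12.png');b=cv2.imread('pics/t12.png'); cv2.imwrite('pics/st12.png',cv2.resize(np.hstack([a,b]),None,fx=.54,fy=.54))
E
```

```text
18.95 [ 0.052  0.056 -0.101  1.414  0.     1.237] [518.83  94.05 134.35] [ 0.93 -0.43  0.55] M [0.012 0.027 0.001] w 43.1 t6 -0.002
yaw_x 112.09
```

View pics/st12.png

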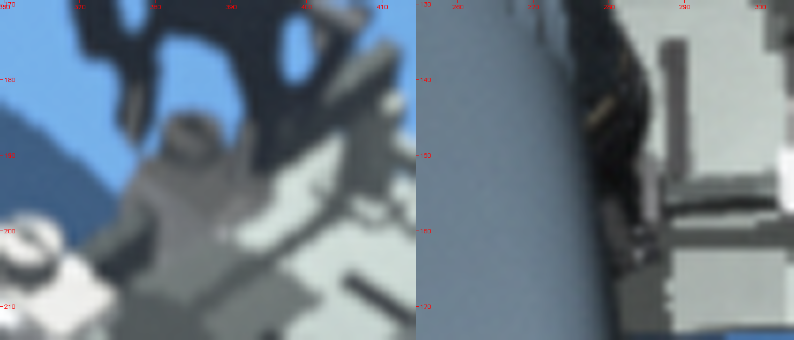

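```bash
python3 - <<'E'
from ov import *
for n,st in(('top',np.array([518.0,96.4,.0343])),('scene',np.array([519.7,92.1,.0343]))):
    overlay(f'pics/{n}12.png',f'pics/ov12{n}.png',(260,135,300,170) if n=='top' else (365,175,405,210),10,st,[(st,84)],n)
a=cv2.imread('pics/ov12top.png');b=cv2.imread('pics/ov12scene.png'); cv2.imwrite('pics/ov12.png',np.hstack([a,b]))
E
```

```text
(no output)
```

View pics/ov12.png

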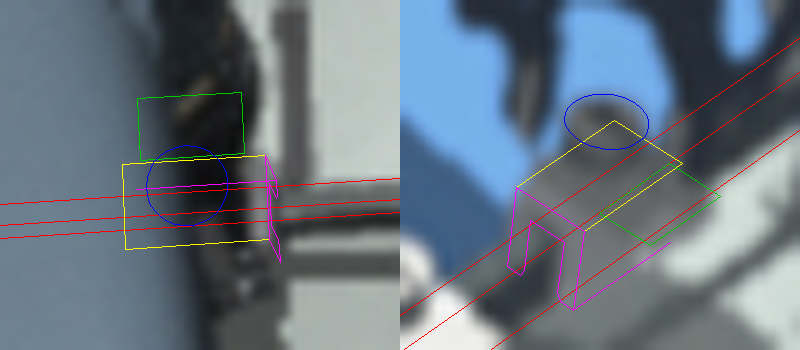

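```bash
python3 - <<'E'
from h import *
for f in('top7','top11','top12'):
    im=cv2.imread(f'pics/{f}.png').astype(float).mean(2)
    print(f); 
    for v in(152,154,155,156): print(v,np.round(im[v,281:293]).astype(int))
for f in('scene7','scene9','scene10','scene11','scene12'):
    im=cv2.imread(f'pics/{f}.png').astype(float)
    print(f,[np.round(im[v,388:402].mean(1)).astype(int).tolist() for v in(196,197)])
E
```

```text
top7
152 [ 18  37  59  85 114 132 113  78  81  93 142 184]
154 [ 19  41  64  90 112 113  70  89  93  97 103 104]
155 [ 15  37  83  93 111 115  68  95  98  97 100  98]
156 [ 26  51  85  92 102 108  69 105 106  87  82  80]
top11
152 [ 18  16  23  62 111 116  84  80  80  92 143 185]
154 [ 20  17  20  48 107 114  66  56  86  96 103 103]
155 [ 24  22  19  43 108 113  65  53  95  97  98  98]
156 [ 42  27  20  45 109 114  66  55  98  86  83  79]
top12
152 [ 17  17  32  80 112 121 122  90  82  92 141 186]
154 [ 15  20  20  45 107 115  72  89  92  97 104 103]
155 [ 24  19  24  44 111 125  76  95 100  98  98  99]
156 [ 38  25  22  53 111 127  79 104 106  86  82  79]
scene7 [[104, 102, 102, 101, 102, 104, 106, 125, 164, 205, 215, 215, 209, 183], [103, 102, 103, 105, 102, 107, 126, 156, 190, 213, 215, 214, 207, 182]]
scene9 [[102, 103, 110, 123, 129, 127, 136, 162, 180, 209, 215, 215, 209, 182], [102, 109, 122, 130, 124, 122, 147, 183, 200, 212, 215, 214, 208, 182]]
scene10 [[101, 101, 106, 120, 128, 129, 138, 154, 175, 207, 214, 214, 209, 182], [102, 101, 106, 116, 119, 129, 154, 172, 192, 212, 214, 214, 206, 182]]
scene11 [[101, 102, 105, 104, 101, 102, 109, 133, 176, 209, 215, 214, 209, 183], [105, 110, 115, 110, 104, 109, 129, 161, 195, 213, 215, 214, 207, 182]]
scene12 [[101, 104, 111, 118, 116, 110, 110, 130, 173, 209, 215, 215, 209, 184], [104, 109, 119, 123, 119, 116, 129, 161, 194, 213, 216, 213, 207, 182]]
```

The top profile shows the saddle edge unchanged at u≈286.6 (predicted 286.3), so the clamp is within about 1–1.5 mm of the mark, slightly to −y. I re-grip the nut, then back off 95° anticlockwise; up to about 7° is expected to be lost to clamp yaw play. I also follow the pitch up.

Emit:
{"fn": "carry_out", "kwargs": {
  "steps": [
    {"offset": [0,-0.06,0],"twist": [0,0,0],"jaw": 0.4},
    {"offset": [0,-0.06,0],"twist": [0,0,0],"jaw": 0.35},
    {"offset": [0,-0.06,0],"twist": [0,0,0],"jaw": 0.3},
    {"offset": [0,-0.06,0],"twist": [0,0,0],"jaw": 0.2},
    {"offset": [0,-0.06,0],"twist": [0,0,0],"jaw": 0.0},
    {"offset": [0,-0.06,0],"twist": [0,0,0],"jaw": 0.0},
    {"offset": [0,-0.06,0],"twist": [0,0,0],"jaw": 0.0}
  ],
  "grip_force": 30
}}

```text
clock: 19.75
position: [518.8, 93.1, 134.7]
tcp_rot: [1.756, 2.605, -0.0]
force: [-1.1, -0.5, 2.4]
gripper_width: 26.5
```

```bash
python3 st.py
```

```text
19.75 [ 0.05   0.056 -0.101  1.415 -0.     1.236] [518.77  93.14 134.66] [-1.07 -0.49  2.38] M [-0.199  0.251  0.022] w 26.53 t6 0.014
yaw_x 112.05
```

Emit:
{"fn": "carry_out", "kwargs": {
  "steps": [
    {"offset": [0,0,0],"twist": [0,0,8],"jaw": 0.0},
    {"offset": [0,0,0.01],"twist": [0,0,16],"jaw": 0.0},
    {"offset": [0,0.01,0.01],"twist": [0,0,24],"jaw": 0.0},
    {"offset": [0,0.02,0.02],"twist": [0,0,32],"jaw": 0.0},
    {"offset": [0,0.03,0.02],"twist": [0,0,40],"jaw": 0.0},
    {"offset": [0,0.04,0.02],"twist": [0,0,48],"jaw": 0.0},
    {"offset": [0,0.05,0.03],"twist": [0,0,56],"jaw": 0.0},
    {"offset": [0,0.06,0.03],"twist": [0,0,64],"jaw": 0.0},
    {"offset": [0,0.08,0.03],"twist": [0,0,72],"jaw": 0.0},
    {"offset": [0,0.1,0.04],"twist": [0,0,80],"jaw": 0.0},
    {"offset": [0,0.1,0.04],"twist": [0,0,88],"jaw": 0.0},
    {"offset": [0,0.1,0.04],"twist": [0,0,95],"jaw": 0.0}
  ]
}}

```text
clock: 20.95
position: [519.2, 94.9, 135.2]
tcp_rot: [-0.743, 3.051, 0.003]
force: [-1.3, 2.1, 2.2]
gripper_width: 26.4
```

Emit:
{"fn": "carry_out", "kwargs": {
  "steps": [
    {"offset": [0,0,0],"twist": [0,0,0],"jaw": 0.0},
    {"offset": [0,0,0],"twist": [0,0,0],"jaw": 0.0},
    {"offset": [0,0,0],"twist": [0,0,0],"jaw": 0.0}
  ]
}}

```text
clock: 21.25
position: [518.9, 94.8, 135.1]
tcp_rot: [-0.733, 3.054, 0.002]
force: [-2.3, 1.4, 2.9]
gripper_width: 26.5
```

```bash
python3 st.py; python3 - <<'E'
from ov import *
for n,st in(('top',np.array([518.0,96.4,.0343])),('scene',np.array([519.7,92.1,.0343]))):
    im=camera(n); cv2.imwrite(f'pics/{n}13.png',im[:,:,::-1])
    overlay(f'pics/{n}13.png',f'pics/ov13{n}.png',(260,135,300,170) if n=='top' else (365,175,405,210),10,st,[(st,84)],n)
a=cv2.imread('pics/ov13top.png');b=cv2.imread('pics/ov13scene.png'); cv2.imwrite('pics/ov13.png',np.hstack([a,b]))
im=cv2.imread('pics/scene13.png')[:,:,::-1]; crop(im,350,160,415,215,12,'pics/s13.png')
im=cv2.imread('pics/top13.png').astype(float).mean(2)
for v in(152,154,155,156): print(v,np.round(im[v,281:293]).astype(int))
im=cv2.imread('pics/scene13.png').astype(float); print([np.round(im[v,388:402].mean(1)).astype(int).tolist() for v in(196,197)])
E
python3 st.py
```

```text
21.25 [ 5.300e-02  5.600e-02 -9.900e-02  1.415e+00  1.000e-03 -4.180e-01] [518.88  94.8  135.09] [-2.26  1.45  2.89] M [0.553 0.286 0.029] w 26.54 t6 0.032
yaw_x 206.98
152 [ 23  35  43  57  70 102 121  90  82  87 130 128]
154 [ 85  80  64  70 109 127  78  87  89  92  97  98]
155 [ 87  62  74  90 114 119  73  95 100  98  98  98]
156 [ 69  70  87  96 113 115  73 104 106  85  83  79]
[[100, 103, 110, 121, 128, 126, 134, 159, 178, 207, 215, 215, 209, 183], [102, 110, 125, 129, 123, 123, 147, 182, 198, 212, 215, 212, 206, 181]]
21.35 [ 5.300e-02  5.600e-02 -9.900e-02  1.415e+00  1.000e-03 -4.190e-01] [518.89  94.77 135.08] [-2.35  2.52  3.41] M [0.639 0.343 0.042] w 26.76 t6 0.027
yaw_x 207.02
```

View pics/ov13.png

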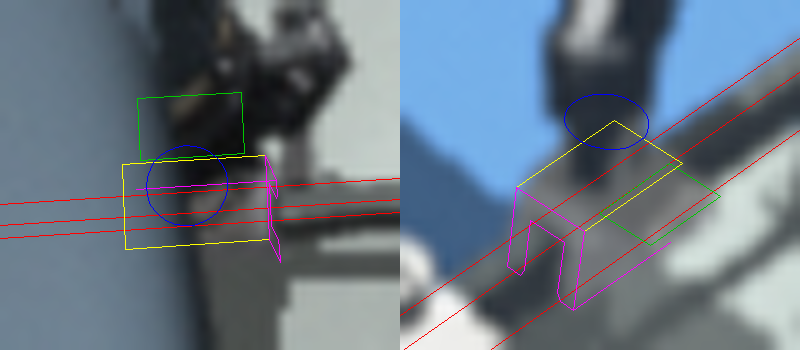

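View pics/s13.png

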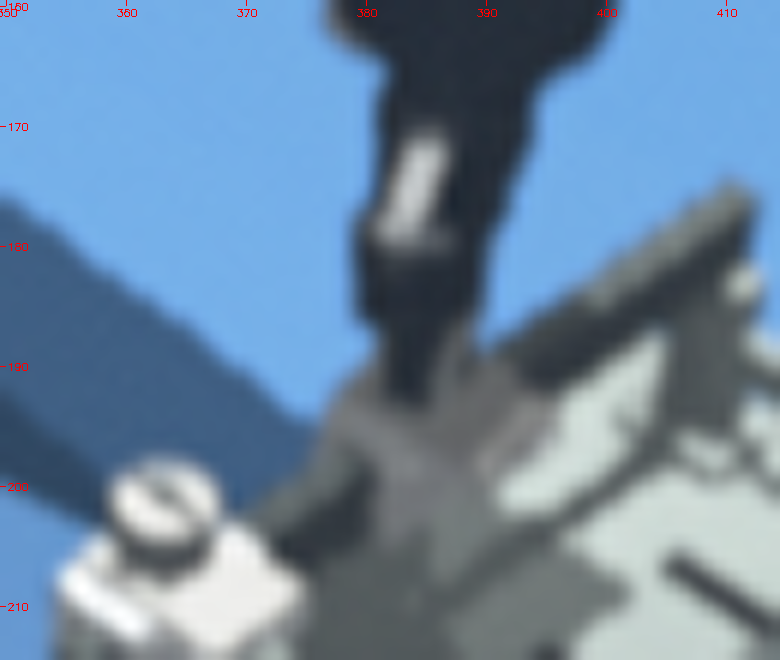

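View pics/scene13.png

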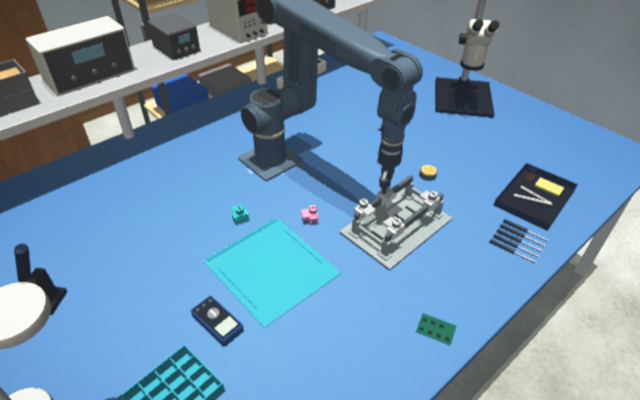

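```bash
python3 - <<'E'
from h import *
a=cv2.imread('pics/top0.png').astype(int);b=cv2.imread('pics/top13.png').astype(int)
for n,(u,v) in dict(reel=(216,221),tip=(200,175),meter=(466,158)).items():
    print(n,np.abs(a-b)[v-16:v+17,u-16:u+17].mean().round(2),np.abs(a-b)[v-16:v+17,u-16:u+17].max())
E
```

```text
reel 3.46 8
tip 3.27 8
meter 2.65 11
```

The reel, tip cleaner and meter are unchanged: their image differences are only noise. The arm is still, the nut is gripped at 30 N, and the clamp is seated at the mark. I'm handing in.

```bash
python3 - <<'E'
from cell import *
print(sign_off())
E
python3 st.py
```

```text
the job is handed in; nothing more can be done
None
the job is handed in; nothing more can be done
```

The clamp is on the front bar at the mark, with the nut bottomed out, backed off about a quarter turn and still gripped. The job was handed in at about 21.4 s of the 70 s; no verdict is reported.

**What I did:** I picked the silver clamp off the mat by its nut and hooked it on the front bar about 30 mm beside the mark, jaw towards the rear bar. I slid it to the mark and re-gripped the nut with the wrist wound back. Clockwise turning reached the stop by 243°, where the torque jumped from about 0.05 to 0.69 N m. I held it there, re-gripped, turned back 95° anticlockwise and kept hold.

**Last checks:**
- **At the mark:** the top view puts the clamp about 1 mm from the mark, to −y; the limit is 6 mm. The scene view was blurrier and allowed up to 3 mm when I checked just before the back-off.
- **Seating:** it first seated at about 84.2 mm. At the end I judged it only from the light downward press (about +3 N) and the pictures.
- **Grip:** set to 30 N, with the fingers closed on the nut at 26.5 mm.
- **Bystanders:** the solder reel, meter and tip cleaner show no change in the top picture.

**Not confirmed:** I could not see the nut's angle. I expect it to be 88–95° off its stop, because the clamp's play on the bar can take up to 7° of the turn. At the stop the tool was pushed about 2.7 mm along the bar, but the top pictures show the clamp did not move by more than about 0.5 mm.

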